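# Close a headlamp's service well and hold its cover down

## Task

The lamp's service well needs exactly three orange buffer pucks lying flat in it: one is there already, so first add two from the tray and leave the other two in the tray. Then turn the yellow quarter-turn fastener until its slot lines up with the white lines, and only then fit the blue cover over it, handle up, and press it down flush against the frame all round. Finish still pressing: do not let go of the cover, because the sprung seal would lift it; and leave the other things on the bench alone.

Things in the scene. Friction and masses are not known exactly. Their poses are not given: they have to be found in the camera images.
- well_floor (a point): Centre of the floor of the lamp's service well. The lamp is a fixed black housing (192 x 120, in a wider aluminium nest, chrome lens on its +x end) whose top, the frame, is level and 70 above the bench. The well is open upward, 120 along the lamp's x, 84 along its y, and 26 deep (floor 44 above the bench). Axes: the lamp's, z up. The well already holds puck0. Sizes in mm.
- frame_top (a point): Centre of the well's mouth, at the height of the frame's top face (26 above the well floor). Same axes. The well's mouth is surrounded by a black sprung seal (136 x 100 outside, 6 wide) that stands 5 proud of the frame; pressing it down flush takes about 11 N in all, and it lifts again when let go. The seated cover has its handle right above this point. Sizes in mm.
- stud (a point): Foot of the quarter-turn fastener, on its turning axis at the frame's top face, 88 from the well's centre towards the lamp's -x end. Same axes as the lamp. The fastener is a yellow upright wing, 30 long, 12 thick, 32 high above the frame (the top 10 are stepped narrower, to 25 x 7), with a black slot line along its top. Two white lines on the frame, either side of it along the lamp's y, show where the slot must point. Sizes in mm.
- fastener (a joint): Angle of the fastener, rad: 0 = wing and slot along the lamp's x, grows anticlockwise seen from above, 1.571 = wing along the lamp's y, in line with the white lines (this is aligned). Turns from 0 to 2.0, stays where it is left (friction 0.05 N m), starts between 0.15 and 0.6. Sizes in mm.
- cover_handle (a point): Grip point of the loose blue access cover: on its black bar handle, 26 above the cover's underside. The cover is a flat plate 188 x 116 x 6, 0.15 to 0.3 kg, lying on the bench handle up; the handle is a bar 50 long along the cover's x, 14 wide (y), 36 tall on top of the plate, its top 42 above the underside. Its axes agree with the lamp's when fitted. Sizes in mm.
- cover_slot (a point): Centre, on the underside, of the slot through the cover, 88 from the handle's middle towards the cover's -x end. The slot is 17 (x) by 35 (y): the fastener's wing passes through only when aligned. Same axes as the cover. Sizes in mm.
- tray: Fixed grey tray, 180 (x) x 140 (y), walls 5 thick and 14 high, floor 5 thick; origin at the centre of its underside. Holds four pucks at the start, at about 42 either side of its centre along x and 32 along y. Sizes in mm.
- puck0_center (a point): Centre of an orange plastic buffer puck, upright cylinder 26 diameter, 18 high, about 20 g; lies in the lamp's well from the start, in its +x half Sizes in mm.
- puck1_center (a point): Centre of an orange plastic buffer puck, upright cylinder 26 diameter, 18 high, about 20 g; starts in the tray Sizes in mm.
- puck2_center (a point): Centre of an orange plastic buffer puck, upright cylinder 26 diameter, 18 high, about 20 g; starts in the tray Sizes in mm.
- puck3_center (a point): Centre of an orange plastic buffer puck, upright cylinder 26 diameter, 18 high, about 20 g; starts in the tray Sizes in mm.
- puck4_center (a point): Centre of an orange plastic buffer puck, upright cylinder 26 diameter, 18 high, about 20 g; starts in the tray Sizes in mm.
- screwdriver: Bystander, to be left alone: blue-handled screwdriver, 180 long, lying across the bench beyond the lamp; origin at its underside. Sizes in mm.
- tape: Bystander, to be left alone: ring-shaped roll of brown tape, 90 diameter, 24 high; origin at its underside. Sizes in mm.
- reflector: Bystander, to be left alone: chrome lamp reflector, 100 diameter, 60 high, standing on its neck; origin at its underside. Sizes in mm.
- bottle: Bystander, to be left alone: clear bottle with a blue cap, 60 diameter, 180 high; origin at its underside. Sizes in mm.
- lampshell: Bystander, to be left alone: black cone-shaped lamp shell, 100 diameter at the foot, 95 high; origin at its underside. Sizes in mm.
Mind the look-alikes: they are no part of the job. Of the things that look like the part that bears cover_handle, the smaller one is meant.

How it is judged:
By the outcome, as a careful person would: the job done as asked, in the order asked, and still so for the second after the job is handed in, while the arm keeps its last pose, push and grip.
It also fails if it takes over 72 s, if anything falls off the work surface, if the arm or the gripper's body presses on something with over 40 N, if the wrist force passes 120 N, or if a joint passes its speed limit or range.

## Robot

A 6-joint arm with a two-finger parallel gripper is mounted at the origin on the work surface. World frame = base frame: x ahead of the robot, y to its left, z up, the work surface at z = 0. Lengths are in mm, angles in rad, forces in N, time in s.
With the tool pointing down it reaches from about 350 to 850 mm from the base axis. Payload 8.1 kg.
Tool frame: the origin (TCP) lies at the very end of the fingers, on their centre line; the grasp point (between the pads) lies 19 mm behind it; z points along the fingers, x is the direction in which the jaws open and shut, and the axes are right-handed (so a half turn about z gives the same grasp; the last joint's range is limited). The gripper opens to 93 mm and grips with 3 to 60 N. Pads are 15 mm wide; open, the fingers measure 128 mm over their backs; the gripper's body (75 mm by 188 mm) begins 65 mm behind the grasp point.
Start: joints at [-1.247, 0.13, 1.488, -0, 1.523, -0.085], TCP at [238.525, -550.555, 179.235] pointing down, gripper open.
Joint ranges: [-2.96, 2.96], [-0.89, 2.26], [0.02, 2.5], [-1.34, 4.48], [0, 2.73], [-2.66, 2.66]. Speed limits (rad/s): [2.39, 2.39, 2.79, 3.14, 3.14, 3.14].

## Interface

Orientations are given as a unit quaternion [x, y, z, w].
In Python, from cell import manip gives the robot as it stands.
- The arm moves only by the tool send_rows, never from a script. Its arguments are lists of equal length, an entry for each row: "twist": the turn, a rotation vector about the tool's x, y, z scaled (see below), a list of three; "translation": the shift along the tool's x, y, z scaled (see below), a list of three; "jaw": the opening, from 0 (shut) to 1 (fully open). A call has 1 to 12 rows; each row is the pose to reach, as a shift and turn from the pose commanded when the call began, along the tool's axes at that moment; what a row does not reach only later rows make up. The controller multiplies each number of a shift by 0.5 m and each number of a turn by 45 degrees. A row lasts 1/8 s, in which the tool goes at most 62.5 mm and 10.7 degrees, less where a joint would pass 70% of its speed; a pose out of reach is approached as far as the arm can. A call with a number of a shift or a turn outside -1 to 1 is refused whole. A call with a gripper value outside its range is refused whole. The fingers move at their own pace and stop on an object; the grip force is fixed at half the most. Time passes only in rows, so rows that repeat a pose let the fingers close. It gives the time, the measured TCP pose, the force and the opening at its end, in the units of the state.
- manip.observe(): the state, without advancing time (a new reading comes with each control period).
- manip.get_image(name): name is "scene" or "side" or "wrist"; returns a dict with "color" (420x560x3 uint8, blue, green, red), "camera_matrix" (3x3 intrinsics, pixels), "extrinsics" (4x4, takes a point from world to camera coordinates). Camera axes: x right, y down, z forward; pixel columns grow to the right and rows downward; lengths in mm; the calibration is good to about 2 mm. A picture is of the moment at which its call begins. There is no depth.
- manip.close_job(): hands the job in, once; it reports no verdict.
Trained networks look in the newest picture that a camera, given by its name, has taken for a name from the list of things; names that differ only in an ending like _2 or _b are one class to them, and where a whole thing is asked for, a point or a joint stands for the part that bears it (a point fixed in the world has none). Each returns a list of dicts, best first, with "confidence" (0 to 1); they miss things now and then, are a little off and sometimes report something else, mostly with a low value. They report only what shows in the picture. A call takes as long as a camera call. They do not tell look-alikes from the thing itself.
- manip.recognise(name, camera): "xyz" ([x, y, z] in mm, in the coordinates of the camera as it stood for that picture, good to about 4 mm: the middle of the surface that is visible of it).
- manip.masks_of(name, camera): "mask" (420x560 bool, what is visible of it).
- manip.landmark_of(name, camera): "xyz" ([x, y, z] in mm, in the coordinates of the camera as it stood for that picture, good to about 4 mm: a listed point, or the origin of a listed thing).
The state is a dict: "clock": time; "joint_pos": joint angles; "qd": joint speeds; "joint_efforts": joint torques, N m; "tool_pos": TCP position; "tool_rot": TCP orientation; "wrist_force": force on the tool from outside, world axes, zero at the start; "torque": the same for the moment, N m; "grip_width": opening from 0.0 (shut) to 1.0 (fully open).
Only numpy, scipy, OpenCV 4.12 (cv2) and the standard library are available. Lean on these libraries where they do the work, as an engineer would, in place of code of your own. Each camera call takes 0.05 s, during which the arm holds its last target.

## Working session

There is one attempt and no reset: what is moved stays moved. The work goes in short steps, Python scripts to look and compute and a tool call to move; the robot and the scene stay as the last step left them, time stands still between calls to the robot, and variables do not carry over. Pictures are saved under pics/ and viewed, and the job is handed in when it is done.

Besides the shell and the picture viewer there is one more tool, called after "Emit:" by a JSON object that holds its "api" and its "payload", one argument or row to a line. send_rows: Moves the arm, as the interface text tells. Its arguments: {"type":"object","properties":{"twist":{"type":"array","items":{"type":"array","items":{"type":"number"}}},"translation":{"type":"array","items":{"type":"array","items":{"type":"number"}}},"jaw":{"type":"array","items":{"type":"number"}}},"required":["twist","translation","jaw"]}

```bash
ls; mkdir -p pics; cat > h.py <<'E'
import numpy as np, cv2
from cell import manip
def snap(c,fn):
    im=manip.get_image(c); cv2.imwrite('pics/'+fn,im['color']); return im
def toworld(im,p):
    E=np.array(im['extrinsics']); return E[:3,:3].T@(np.array(p)-E[:3,3])
def proj(im,p):
    E=np.array(im['extrinsics']); q=E[:3,:3]@np.array(p)+E[:3,3]; k=np.array(im['camera_matrix'])@q; return k[:2]/k[2]
def ray(im,uv,z):
    E=np.array(im['extrinsics']); K=np.array(im['camera_matrix']); d=E[:3,:3].T@np.linalg.inv(K)@np.array([uv[0],uv[1],1]); o=-E[:3,:3].T@E[:3,3]
    return o+d*(z-o[2])/d[2]
E
python3 - <<'E'
from h import *
np.set_printoptions(precision=1,suppress=True)
print(manip.observe())
for c in ['scene','side','wrist']:
    im=snap(c,c+'0.png')
    E=np.array(im['extrinsics']);print(c,-E[:3,:3].T@E[:3,3])
    for n in ['well_floor','frame_top','stud','cover_handle','cover_slot','tray','puck0_center']:
        try:
            print(c,n,[(round(r['confidence'],2),toworld(im,r['xyz'])) for r in manip.landmark_of(n,c)[:6]])
        except Exception as e: print(n,e)
print(manip.observe()['clock'])
E
```

```text
pics
{'clock': 0.0, 'joint_pos': array([-1.2,  0.1,  1.5, -0. ,  1.5, -0.1]), 'qd': array([0., 0., 0., 0., 0., 0.]), 'joint_efforts': array([  0. , -56. , -49.2,   0.1,   0. ,  -0. ]), 'tool_pos': array([ 238.3, -549.9,  178.2]), 'tool_rot': array([ 0.8, -0.5, -0. , -0. ]), 'wrist_force': array([0.2, 0.8, 0.6]), 'torque': array([ 0., -0.,  0.]), 'grip_width': 1.0000916410425629}
scene [ 875.1 -550.5  915.7]
scene well_floor [(0.59, array([722.4, 345.5,  -2.5])), (0.56, array([561.9, -40.9,  44.4])), (0.4, array([ 706.1, -332.1,    1.4]))]
scene frame_top [(0.62, array([559.6, -39.5,  70.5]))]
scene stud [(0.8, array([474.4, -30.6,  64.4]))]
scene cover_handle [(0.76, array([169.6, 309.8,  35.4])), (0.73, array([ 515.6, -303. ,   18. ])), (0.68, array([488. , 335.2,  28.2])), (0.28, array([562.9, -40.8,  44.4]))]
scene cover_slot [(0.59, array([211.4, 408. ,   4.7])), (0.49, array([608.1, -35.2,  53.7]))]
scene tray [(0.84, array([ 467.2, -316.8,   -2.3]))]
scene puck0_center [(0.41, array([609.9, -34.6,  51.3]))]
side [406.3 585.  845.1]
side well_floor [(0.69, array([ 497.1, -360. ,   13.4])), (0.58, array([568.3, -39.1,  43.8]))]
side frame_top [(0.8, array([568.2, -39.2,  70.3]))]
side stud [(0.64, array([473. , -25.5,  71.6]))]
side cover_handle [(0.63, array([166.3, 307.6,  27.7])), (0.58, array([487. , 333. ,  29.1]))]
side cover_slot [(0.8, array([401.8, 300.1,  -2.4])), (0.23, array([ 500. , -356.3,   13.2]))]
side tray [(0.7, array([ 466.9, -315.4,    1.8]))]
side puck0_center [(0.69, array([611.7, -28.1,  51.3]))]
wrist [ 309.8 -520.3  384.2]
wrist well_floor []
wrist frame_top []
wrist stud []
wrist cover_handle []
wrist cover_slot []
wrist tray []
wrist puck0_center []
1.2
```

View pics/scene0.png

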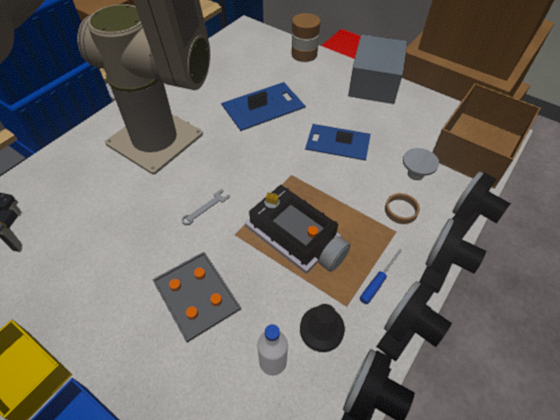

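View pics/side0.png

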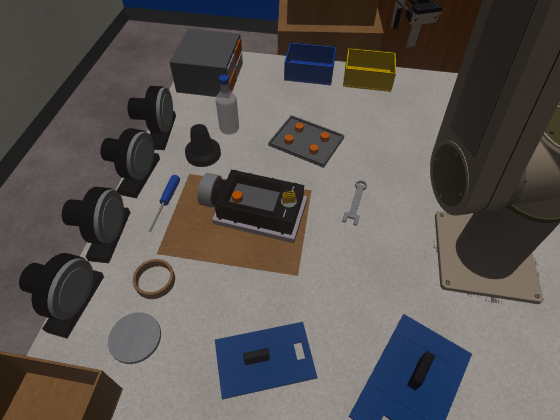

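View pics/wrist0.png

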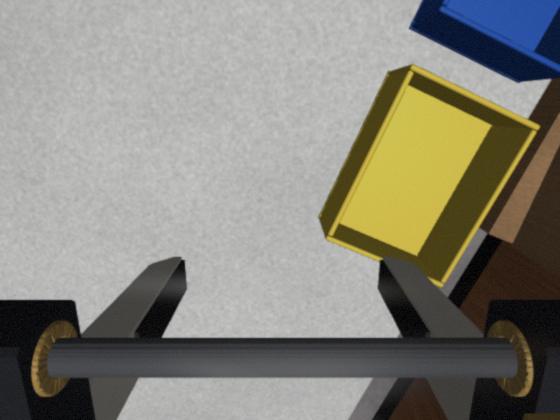

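```bash
python3 - <<'E'
from h import *
np.set_printoptions(precision=1,suppress=True)
S=manip.get_image('scene');D=manip.get_image('side')
for nm,im in (('scene',S),('side',D)):
    for n,z in (('bottle',0),('tape',0),('reflector',0),('lampshell',0),('screwdriver',0)):
        print(nm,n,[(round(r['confidence'],2),toworld(im,r['xyz'])) for r in manip.landmark_of(n,nm)[:2]])
    h=cv2.cvtColor(im['color'],cv2.COLOR_BGR2HSV)
    o=cv2.inRange(h,(5,180,120),(14,255,255))
    n,_,st,ce=cv2.connectedComponentsWithStats(o)
    for i in range(1,n):
        if st[i,4]>20: print(nm,'orange',st[i,4],ce[i],'tray z=16',ray(im,ce[i],17),'well',ray(im,ce[i],56))
    b=cv2.inRange(h,(100,150,60),(125,255,255))
    n,_,st,ce=cv2.connectedComponentsWithStats(b)
    for i in range(1,n):
        if st[i,4]>300:
            cs,_=cv2.findContours((_==i).astype(np.uint8),0,2); r=cv2.approxPolyDP(max(cs,key=cv2.contourArea),5,True)[:,0]
            print(nm,'blue',st[i,4],ce[i],[ray(im,p,6)[:2].round(0).tolist() for p in r])
c=S['color'][170:280,220:370];cv2.imwrite('pics/s_l.png',cv2.resize(c,None,fx=5,fy=5,interpolation=2))
c=D['color'][160:250,180:320];cv2.imwrite('pics/d_l.png',cv2.resize(c,None,fx=5,fy=5,interpolation=2))
print(manip.observe()['clock'])
E
```

```text
scene bottle [(0.82, array([ 708.1, -332.7,    1.8])), (0.15, array([799. , -15. ,  -1.9]))]
scene tape [(0.92, array([748.7, 199.2,   2.3]))]
scene reflector [(0.78, array([725.5, 345.8,  -4.6]))]
scene lampshell [(0.6, array([ 752.4, -214.2,   -3. ])), (0.58, array([ 440.8, -271.7,   16.3]))]
scene screwdriver [(0.58, array([798.9, -14.2,  -0.2]))]
scene orange 67 [312.5 230. ] tray z=16 [594.2  -8.6  17. ] well [606.4 -32.1  56. ]
scene orange 74 [198.8 272.1] tray z=16 [ 439.  -272.4   17. ] well [ 457.9 -284.4   56. ]
scene orange 79 [174.4 283.5] tray z=16 [ 412.8 -328.8   17. ] well [ 432.9 -338.4   56. ]
scene orange 82 [215.4 298.4] tray z=16 [ 516.3 -300.4   17. ] well [ 531.9 -311.2   56. ]
scene orange 89 [191.1 311.7] tray z=16 [ 493.2 -357.3   17. ] well [ 509.8 -365.7   56. ]
scene blue 2803 [ 43.9 107.7] [[-439.0, 127.0], [-503.0, 134.0], [-500.0, -168.0], [-605.0, -146.0], [-460.0, -237.0], [-335.0, -255.0], [-331.0, -285.0], [-247.0, -286.0], [-247.0, -245.0], [-442.0, -188.0], [-464.0, -136.0], [-396.0, -167.0], [-393.0, -147.0], [-449.0, -92.0], [-358.0, -126.0], 
[... 254 characters left out ...]
37.0], [-422.0, 30.0], [-443.0, 86.0], [-274.0, -3.0], [-251.0, 8.0], [-435.0, 93.0]]Traceback (most recent call last):
  File "<stdin>", line 16, in <module>
cv2.error: OpenCV(4.12.0) /io/opencv/modules/imgproc/src/contours_new.cpp:332: error: (-2:Unspecified error) in function 'static std::shared_ptr<ContourScanner_> ContourScanner_::create(cv::ContourDataStorage<cv::Point_<int>, 1024, 0>::storage_t&, cv::ContourDataStorage<signed char, 1024, 0>::storage_t&, cv::Mat, int, int, cv::Point)'
> Modes other than RETR_FLOODFILL and RETR_CCOMP support only CV_8UC1 images (expected: 'img.type() == CV_8UC1'), where
>     'img.type()' is 24 (CV_8UC4)
> must be equal to
>     'CV_8UC1' is 0 (CV_8UC1)
```

```bash
python3 - <<'E'
from h import *
np.set_printoptions(precision=1,suppress=True)
S=manip.get_image('scene');D=manip.get_image('side')
for nm,im in (('scene',S),('side',D)):
    h=cv2.cvtColor(im['color'],cv2.COLOR_BGR2HSV)
    o=cv2.inRange(h,(5,180,120),(14,255,255))
    n,_,st,ce=cv2.connectedComponentsWithStats(o)
    for i in range(1,n):
        if st[i,4]>20: print(nm,'orange',st[i,4],ce[i],'tray',ray(im,ce[i],17),'well',ray(im,ce[i],56))
    b=cv2.inRange(h,(100,150,60),(125,255,255))
    n,L,st,ce=cv2.connectedComponentsWithStats(b)
    for i in range(1,n):
        P=ray(im,ce[i],6)
        if st[i,4]>300 and P[0]>0 and P[1]>100 and P[0]<700:
            cs,_=cv2.findContours((L==i).astype(np.uint8),0,2); r=cv2.approxPolyDP(max(cs,key=cv2.contourArea),5,True)[:,0]
            print(nm,'blue',st[i,4],P,[ray(im,p,6)[:2].round(0).tolist() for p in r])
    h2=cv2.inRange(h,(20,150,100),(32,255,255)); n,L,st,ce=cv2.connectedComponentsWithStats(h2)
    print([ (st[i,4],ce[i],ray(im,ce[i],90)) for i in range(1,n) if 20<st[i,4]<400])
    if nm=='side':
        for n,z in (('bottle',0),('tape',0),('lampshell',0)):
            print(nm,n,[(round(r['confidence'],2),toworld(im,r['xyz'])) for r in manip.landmark_of(n,nm)[:1]])
c=S['color'][170:280,220:370];cv2.imwrite('pics/s_l.png',cv2.resize(c,None,fx=5,fy=5,interpolation=2))
c=D['color'][160:250,180:320];cv2.imwrite('pics/d_l.png',cv2.resize(c,None,fx=5,fy=5,interpolation=2))
print(manip.observe()['clock'])
from scipy.spatial.transform import Rotation as R
print(R.from_quat(manip.observe()['tool_rot']).as_matrix())
E
```

```text
scene orange 67 [312.5 230. ] tray [594.2  -8.6  17. ] well [606.4 -32.1  56. ]
scene orange 74 [199.  272.1] tray [ 439.3 -272.2   17. ] well [ 458.2 -284.3   56. ]
scene orange 79 [174.4 283.5] tray [ 412.8 -328.8   17. ] well [ 432.9 -338.4   56. ]
scene orange 85 [215.4 298.4] tray [ 516.3 -300.4   17. ] well [ 531.9 -311.3   56. ]
scene orange 88 [191.1 311.6] tray [ 493.1 -357.1   17. ] well [ 509.6 -365.4   56. ]
scene blue 1653 [182.5 314.3   6. ] [[292.0, 398.0], [165.0, 460.0], [66.0, 246.0], [195.0, 188.0]]
scene blue 1178 [476.9 319.5   6. ] [[370.0, 340.0], [412.0, 242.0], [574.0, 313.0], [536.0, 409.0]]
[(np.int32(92), array([271.6, 197.4]), array([479.1, -30.3,  90. ])), (np.int32(25), array([ 62.7, 382.1]), array([ 425.1, -616.6,   90. ]))]
side orange 32 [298.9 125. ] tray [ 497.4 -364.8   17. ] well [ 493.1 -320.1   56. ]
side orange 36 [324.8 134.7] tray [ 416.3 -335.8   17. ] well [ 415.9 -292.4   56. ]
side orange 37 [288.5 137.1] tray [ 520.1 -307.1   17. ] well [ 514.8 -265.1   56. ]
side orange 38 [313.5 146.8] tray [ 443.3 -279.3   17. ] well [ 441.5 -238.6   56. ]
side orange 59 [236.6 194.3] tray [620.4 -69.3  17. ] well [610.3 -38.5  56. ]
side blue 7401 [179.2 313.7   6. ] [[61.0, 248.0], [195.0, 188.0], [296.0, 404.0], [122.0, 380.0]]
side blue 4886 [474.  331.8   6. ] [[407.0, 242.0], [579.0, 309.0], [537.0, 413.0], [367.0, 347.0]]
[(np.int32(165), array([364.8,  67. ]), array([ 321.9, -587.9,   90. ])), (np.int32(32), array([394.6,  61. ]), array([ 229.1, -637.8,   90. ]))]
side bottle [(0.92, array([ 706.8, -330.9,   -2.4]))]
side tape [(0.72, array([752.6, 195.7,  -0.4]))]
side lampshell [(0.57, array([ 754.9, -213.2,   -2. ]))]
1.8
[[ 0.4 -0.9  0. ]
 [-0.9 -0.4 -0. ]
 [ 0.  -0.  -1. ]]
```

View pics/s_l.png

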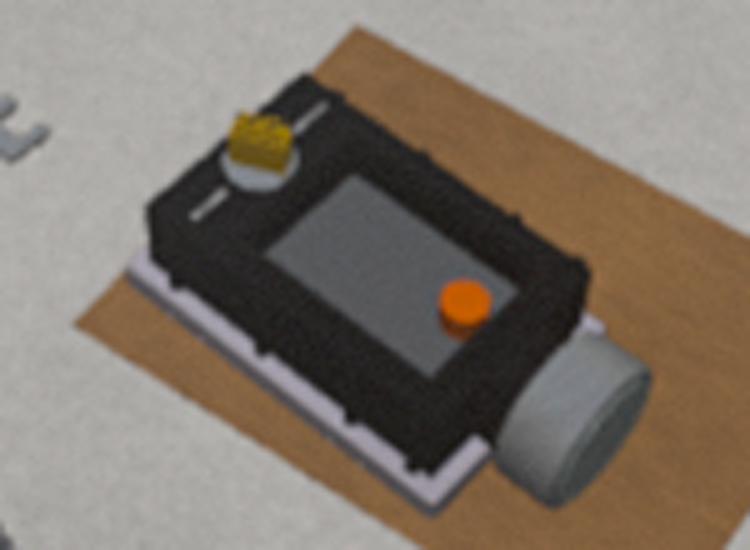

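View pics/d_l.png

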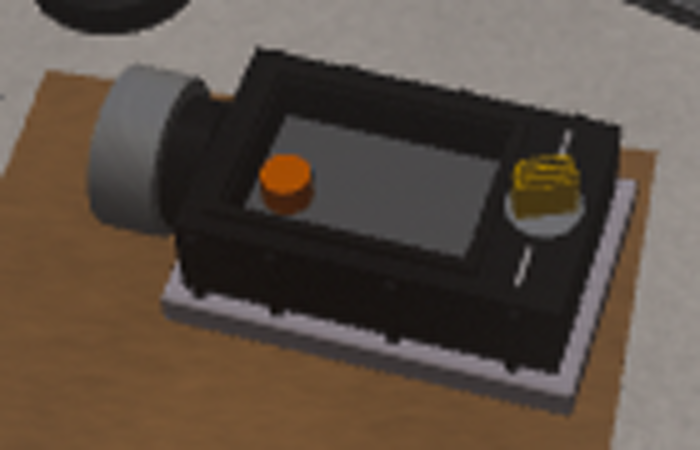

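```bash
cat >> h.py <<'E'
import json,os
from scipy.spatial.transform import Rotation as R
def yawR(d):
    t=np.radians(d); return np.array([[np.cos(t),np.sin(t),0],[np.sin(t),-np.cos(t),0],[0,0,-1.]])
def load(): return json.load(open('cmd.json'))
def plan(x,y,z,yaw):
    c=load(); t=yawR(c[3]).T@(np.array([x,y,z])-c[:3])/500
    w=-(yaw-c[3])/45
    print('from',np.round(c,1),'T',np.round(t,3),'tw',round(w,3),'rows>=',np.linalg.norm(t)*8,abs(w)*45/10.7)
def commit(t,w):
    c=load(); p=np.array(c[:3])+yawR(c[3])@np.array(t)*500
    json.dump([*p,c[3]-45*w],open('cmd.json','w'))
    o=manip.observe(); r=R.from_quat(o['tool_rot']).as_matrix()
    print('cmd',np.round(load(),1),'meas',np.round(o['tool_pos'],1),'yaw',round(np.degrees(np.arctan2(r[1,0],r[0,0])),2),'tilt',np.round(r[:,2],3),'F',np.round(o['wrist_force'],1),'w',round(o['grip_width'],3),'t',o['clock'])
E
python3 - <<'E'
from h import *
r=R.from_quat(manip.observe()['tool_rot']).as_matrix();print(r.round(4),np.degrees(np.arctan2(r[1,0],r[0,0])))
json.dump([238.525,-550.555,179.235,np.degrees(-1.247+.085)],open('cmd.json','w'))
plan(442,-273.6,120,-21.6)
E
```

```text
[[ 0.3975 -0.9176  0.    ]
 [-0.9176 -0.3975 -0.    ]
 [ 0.     -0.     -1.    ]] -66.57650301239289
from [ 238.5 -550.6  179.2  -66.6] T [-0.347 -0.594  0.118] tw -1.0 rows>= 5.579733220862804 4.203522971420718
```

Emit:
{"api": "send_rows", "payload": {
  "twist": [
    [0,0,-1],
    [0,0,-1],
    [0,0,-1],
    [0,0,-1],
    [0,0,-1],
    [0,0,-1],
    [0,0,-1],
    [0,0,-1]
  ],
  "translation": [
    [-0.347,-0.594,0.118],
    [-0.347,-0.594,0.118],
    [-0.347,-0.594,0.118],
    [-0.347,-0.594,0.118],
    [-0.347,-0.594,0.118],
    [-0.347,-0.594,0.118],
    [-0.347,-0.594,0.118],
    [-0.347,-0.594,0.118]
  ],
  "jaw": [0.45,0.45,0.45,0.45,0.45,0.45,0.45,0.45]
}}

```text
clock: 2.8
tool_pos: [442.0, -273.8, 120.5]
tool_rot: [0.982, -0.187, 0.0, 0.0]
wrist_force: [0.1, 0.3, 0.2]
grip_width: 0.448
```

```bash
python3 - <<'E'
from h import *
commit([-0.347,-0.594,0.118],-1)
im=snap('wrist','w1.png')
h=cv2.cvtColor(im['color'],cv2.COLOR_BGR2HSV)
o=cv2.inRange(h,(4,180,100),(15,255,255))
n,L,st,ce=cv2.connectedComponentsWithStats(o)
for i in range(1,n):
    if st[i,4]>20: print(st[i],ce[i],ray(im,ce[i],23)[:2].round(1))
print(np.array(im['camera_matrix']), manip.observe()['clock'])
E
```

```text
cmd [ 442.1 -273.3  120.2  -21.6] meas [ 442.  -273.8  120.5] yaw -21.55 tilt [ 0.    -0.001 -1.   ] F [0.1 0.3 0.2] w 0.448 t 2.8
[363 183  29  29 451] [378.75166297 197.22616408] [ 517.9 -299.2]
[266 185  28  30 417] [277.05035971 200.24460432] [ 438.7 -270.8]
[359 252  27  26 495] [373.0040404  264.27070707] [ 495.3 -354.9]
[263 256  27  20 406] [275.42118227 265.6182266 ] [ 415.6 -324.9]
[[375.76883164   0.         281.83833691]
 [  0.         375.76883164 215.09596136]
 [  0.           0.           1.        ]] 2.85
```

View pics/w1.png

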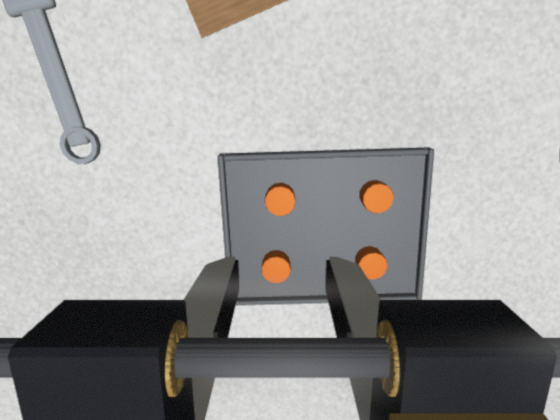

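```bash
python3 - <<'E'
from h import *
im=manip.get_image('wrist'); c=im['color'].astype(int)
o=((c[...,2]>150)&(c[...,0]<90)&(c[...,2]-c[...,1]>60)).astype(np.uint8)
n,L,st,ce=cv2.connectedComponentsWithStats(o)
for i in range(1,n):
    if st[i,4]>50:
        cs,_=cv2.findContours((L==i).astype(np.uint8),0,2);p,r=cv2.minEnclosingCircle(max(cs,key=cv2.contourArea))
        print(st[i],ce[i],p,r,ray(im,ce[i],23)[:2].round(1),ray(im,p,23)[:2].round(1))
print(proj(im,[442,-273.8,23]))
plan(441.5,-272.5,10,-21.6)
E
```

```text
[363 183  30  29 686] [377.63848397 197.13848397] (377.5, 197.0) 15.33796215057373 [ 516.9 -299.4] [ 516.8 -299.2]
[265 186  30  29 686] [279.66763848 199.96209913] (279.67242431640625, 199.70689392089844) 14.920109748840332 [ 440.6 -271.9] [ 440.7 -271.7]
[359 252  28  26 551] [373.00544465 264.4246824 ] (372.6682434082031, 264.3435974121094) 13.867812156677246 [ 495.  -355.6] [ 494.8 -355.4]
[262 256  28  26 573] [275.66143106 268.70157068] (275.629638671875, 269.0) 13.955979347229004 [ 414.5 -328.2] [ 414.4 -328.4]
[282.0567927  201.49136016]
from [ 442.1 -273.3  120.2  -21.6] T [-0.002 -0.001  0.22 ] tw 0.0 rows>= 1.7638304049084026 0.0020845052147969926
```

Emit:
{"api": "send_rows", "payload": {
  "twist": [
    [0,0,0],
    [0,0,0],
    [0,0,0],
    [0,0,0],
    [0,0,0],
    [0,0,0],
    [0,0,0],
    [0,0,0]
  ],
  "translation": [
    [-0.002,-0.001,0.15],
    [-0.002,-0.001,0.2],
    [-0.002,-0.001,0.22],
    [-0.002,-0.001,0.22],
    [-0.002,-0.001,0.22],
    [-0.002,-0.001,0.22],
    [-0.002,-0.001,0.22],
    [-0.002,-0.001,0.22]
  ],
  "jaw": [0.45,0.45,0.45,0.2,0.2,0.2,0.2,0.2]
}}

```text
clock: 3.9
tool_pos: [441.6, -272.6, 10.7]
tool_rot: [0.982, -0.187, 0.0, 0.0]
wrist_force: [-0.0, -0.1, -0.1]
grip_width: 0.198
```

```bash
python3 - <<'E'
from h import *
commit([-0.002,-0.001,0.22],0)
plan(525,-35,170,-66.6)
E
```

```text
cmd [ 441.3 -272.5   10.2  -21.6] meas [ 441.6 -272.6   10.7] yaw -21.57 tilt [ 0.001 -0.    -1.   ] F [-0.  -0.1 -0.1] w 0.198 t 3.9
from [ 441.3 -272.5   10.2  -21.6] T [-0.019 -0.503 -0.32 ] tw 1.0 rows>= 4.770874526665971 4.20769198185031
```

```bash
python3 - <<'E'
from h import *
im=snap('scene','s2.png');c=im['color'][240:350,140:260];cv2.imwrite('pics/s2.png',cv2.resize(c,None,fx=5,fy=5,interpolation=2)); snap('wrist','w2.png')
E
```

```text
(no output)
```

View pics/s2.png

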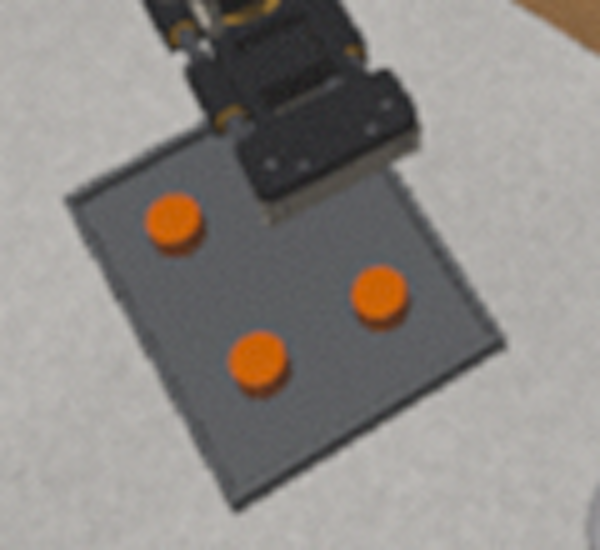

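View pics/w2.png

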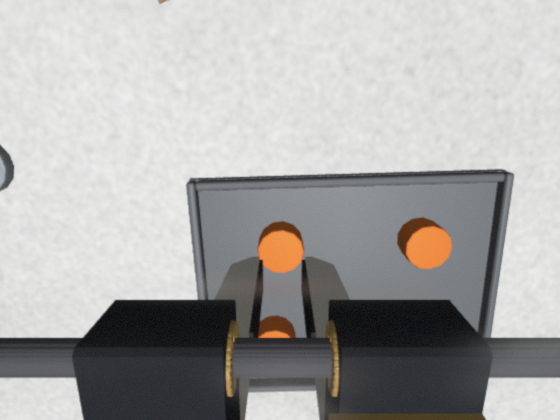

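```bash
python3 - <<'E'
from h import *
im=manip.get_image('wrist');print(proj(im,[441.6,-272.6,10.7]),proj(im,[441.6,-272.6,30]),ray(im,(281,247),23), np.array(im['extrinsics']).round(3))
E
```

```text
[282.49921321 243.98163551] [282.55525828 256.86841342] [ 441.87780026 -269.60377502   23.        ] [[ 9.30000e-01 -3.67000e-01 -0.00000e+00 -5.10409e+02]
 [-3.52000e-01 -8.93000e-01  2.81000e-01 -7.42850e+01]
 [-1.03000e-01 -2.61000e-01 -9.60000e-01  2.02652e+02]
 [ 0.00000e+00  0.00000e+00  0.00000e+00  1.00000e+00]]
```

```bash
python3 - <<'E'
from h import *
o=manip.observe();p=o['tool_pos']
for n,(x0,y0) in (('scene',(140,220)),('side',(260,90))):
    im=manip.get_image(n);c=im['color'][y0:y0+110,x0:x0+130];c=cv2.resize(c,None,fx=6,fy=5.45,interpolation=2)
    for h in (0,47,84):
        u=proj(im,p+[0,0,h]);cv2.circle(c,(int((u[0]-x0)*6),int((u[1]-y0)*5.45)),4,(0,255,0) if h==0 else (255,0,255),-1); print(n,h,u)
    cv2.imwrite('pics/p_%s.png'%n,c)
E
```

```text
scene 0 [199.96368218 273.94661264]
scene 47 [196.99221138 264.38984841]
scene 84 [194.48700247 256.3326631 ]
side 0 [313.71596903 150.30411487]
side 47 [314.99721172 138.12723361]
side 84 [316.066059   127.96895005]
```

View pics/p_scene.png

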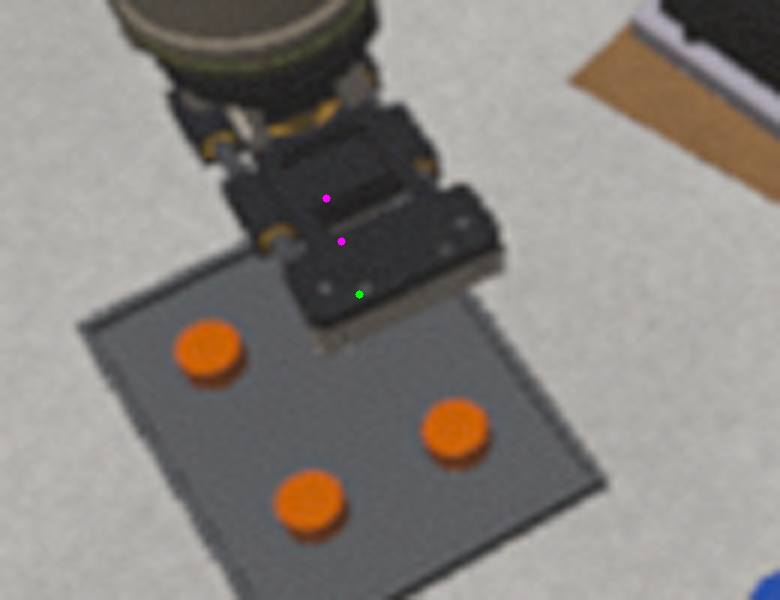

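View pics/p_side.png

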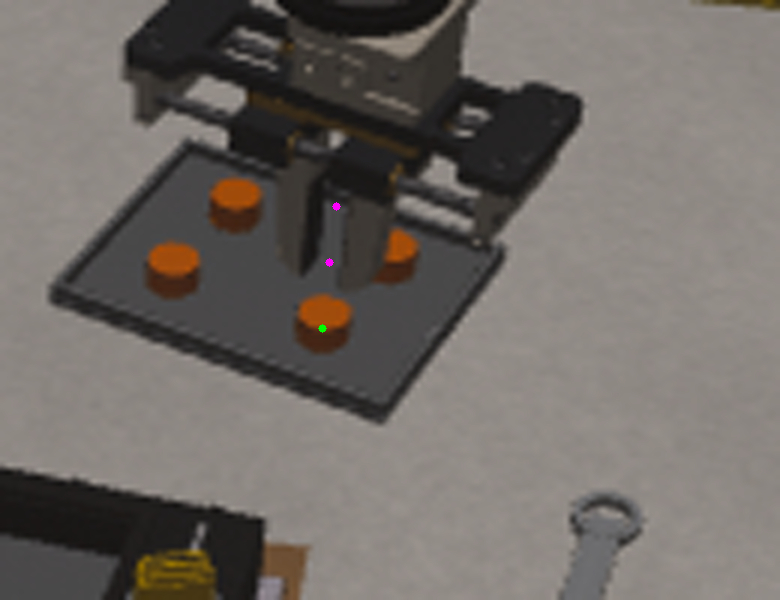

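```bash
python3 - <<'E'
from h import *
a=cv2.imread('pics/w2.png')[220:330,200:370];cv2.imwrite('pics/w2z.png',cv2.resize(a,None,fx=4.5,fy=4.5,interpolation=0))
a=cv2.imread('pics/w0.png')if 0 else cv2.imread('pics/wrist0.png')[240:310,140:420];cv2.imwrite('pics/w0z.png',cv2.resize(a,None,fx=2.8,fy=4,interpolation=0))
im=manip.get_image('wrist');p=manip.observe()['tool_pos'];Y=yawR(-21.6)
for h in (35,40,45,50):
  for s in (-1,1):
    for yy in (-7.5,7.5): print(h,s,yy,proj(im,p+Y@np.array([s*9.2,yy,-h])).round(1))
E
```

```text
35 -1 -7.5 [263.2 254.6]
35 -1 7.5 [263.6 282.6]
35 1 -7.5 [301.  254.6]
35 1 7.5 [300.6 282.7]
40 -1 -7.5 [262.7 258.6]
40 -1 7.5 [263.1 287.3]
40 1 -7.5 [301.5 258.7]
40 1 7.5 [301.  287.4]
45 -1 -7.5 [262.1 262.8]
45 -1 7.5 [262.6 292.2]
45 1 -7.5 [302.1 262.9]
45 1 7.5 [301.6 292.3]
50 -1 -7.5 [261.6 267.3]
50 -1 7.5 [262.  297.4]
50 1 -7.5 [302.7 267.4]
50 1 7.5 [302.1 297.5]
```

View pics/w2z.png

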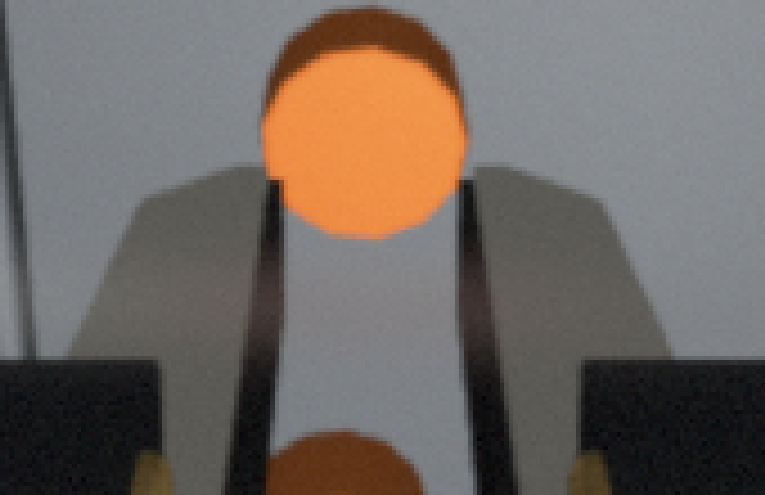

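View pics/w0z.png

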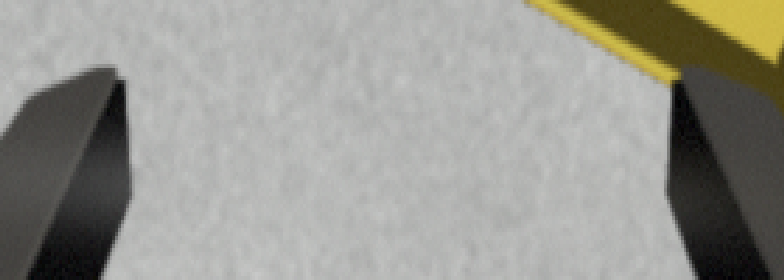

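Emit:
{"api": "send_rows", "payload": {
  "twist": [
    [0,0,0],
    [0,0,0],
    [0,0,0],
    [0,0,0],
    [0,0,0],
    [0,0,0]
  ],
  "translation": [
    [0,0,0],
    [0,0,0],
    [0,0,0.03],
    [0,0,0.06],
    [0,0,0.076],
    [0,0,0.076]
  ],
  "jaw": [0.45,0.45,0.45,0.45,0.45,0.45]
}}

```text
clock: 4.95
tool_pos: [440.4, -271.7, -29.2]
tool_rot: [0.982, -0.187, -0.001, -0.001]
wrist_force: [0.5, 0.7, 0.4]
grip_width: 0.45
```

```bash
python3 - <<'E'
from h import *
commit([0,0,0.076],0)
snap('wrist','w3.png')
E
```

```text
cmd [ 441.3 -272.5  -27.8  -21.6] meas [ 440.4 -271.7  -29.2] yaw -21.58 tilt [-0.002  0.002 -1.   ] F [0.5 0.7 0.4] w 0.45 t 4.95
```

View pics/w3.png

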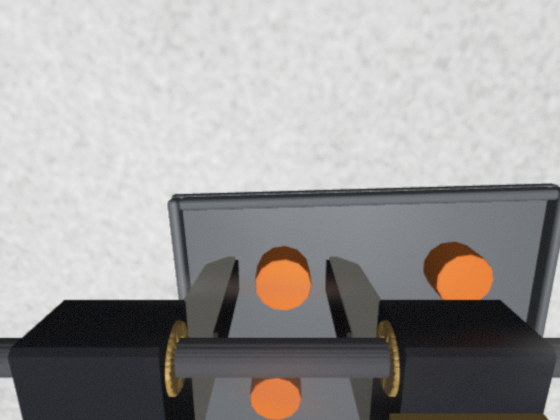

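Emit:
{"api": "send_rows", "payload": {
  "twist": [
    [0,0,0],
    [0,0,0],
    [0,0,0],
    [0,0,0],
    [0,0,0]
  ],
  "translation": [
    [0,0,0.002],
    [0,0,0.004],
    [0,0,0.004],
    [0,0,0.004],
    [0,0,0.004]
  ],
  "jaw": [0.2,0.2,0.2,0.2,0.2]
}}

```text
clock: 5.62
tool_pos: [441.8, -272.8, -29.3]
tool_rot: [0.982, -0.187, 0.0, 0.0]
wrist_force: [0.1, 0.4, 2.1]
grip_width: 0.272
```

```bash
python3 - <<'E'
from h import *
commit([0,0,0.004],0)
plan(525,-35,120,-66.6)
E
```

```text
cmd [ 441.3 -272.5  -29.8  -21.6] meas [ 441.8 -272.8  -29.3] yaw -21.58 tilt [ 0.001 -0.001 -1.   ] F [0.1 0.4 2.1] w 0.272 t 5.625
from [ 441.3 -272.5  -29.8  -21.6] T [-0.019 -0.503 -0.3  ] tw 1.0 rows>= 4.687093656968063 4.20769198185031
```

```bash
python3 - <<'E'
from h import *
plan(490,-125,130,-21.6)
E
```

```text
from [ 441.3 -272.5  -29.8  -21.6] T [-0.018 -0.31  -0.32 ] tw 0.0 rows>= 3.5647016002584992 0.0020845052147969926
```

Emit:
{"api": "send_rows", "payload": {
  "twist": [
    [0,0,0],
    [0,0,0],
    [0,0,0],
    [0,0,0],
    [0,0,0],
    [0,0,0],
    [0,0,0]
  ],
  "translation": [
    [0,0,-0.1],
    [0,0,-0.2],
    [-0.018,-0.31,-0.32],
    [-0.018,-0.31,-0.32],
    [-0.018,-0.31,-0.32],
    [-0.018,-0.31,-0.32],
    [-0.018,-0.31,-0.32]
  ],
  "jaw": [0.2,0.2,0.2,0.2,0.2,0.2,0.2]
}}

```text
clock: 6.5
tool_pos: [489.4, -125.3, 129.6]
tool_rot: [0.982, -0.187, -0.001, 0.0]
wrist_force: [-0.6, 0.2, -0.8]
grip_width: 0.273
```

```bash
python3 - <<'E'
from h import *
np.set_printoptions(precision=1,suppress=True)
commit([-0.018,-0.31,-0.32],0)
im=snap('wrist','w4.png')
for n in ['frame_top','well_floor','stud']:
    print(n,[(round(r['confidence'],2),toworld(im,r['xyz'])) for r in manip.landmark_of(n,'wrist')[:3]])
np.savez('w4.npz',E=im['extrinsics'],K=im['camera_matrix'])
E
```

```text
cmd [ 490.  -125.   130.2  -21.6] meas [ 489.4 -125.3  129.6] yaw -21.54 tilt [-0. -0. -1.] F [-0.6  0.2 -0.8] w 0.273 t 6.5
frame_top [(0.9, array([563.1, -37.4,  70.9]))]
well_floor [(0.83, array([564.7, -35.3,  44.4]))]
stud [(0.93, array([476.9, -26.7,  72.2])), (0.73, array([599.6, -33.1,  52.2]))]
```

View pics/w4.png

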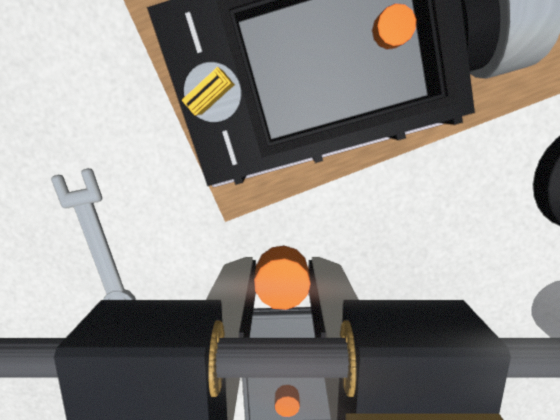

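```bash
python3 - <<'E'
a=__import__('cv2').imread('pics/w4.png');cv2=__import__('cv2')
cv2.imwrite('pics/w4z.png',cv2.resize(a[0:190,145:345],None,fx=3.9,fy=3.1,interpolation=2))
cv2.imwrite('pics/w4y.png',cv2.resize(a[0:190,300:500],None,fx=3.9,fy=3.1,interpolation=2))
E
```

View pics/w4z.png

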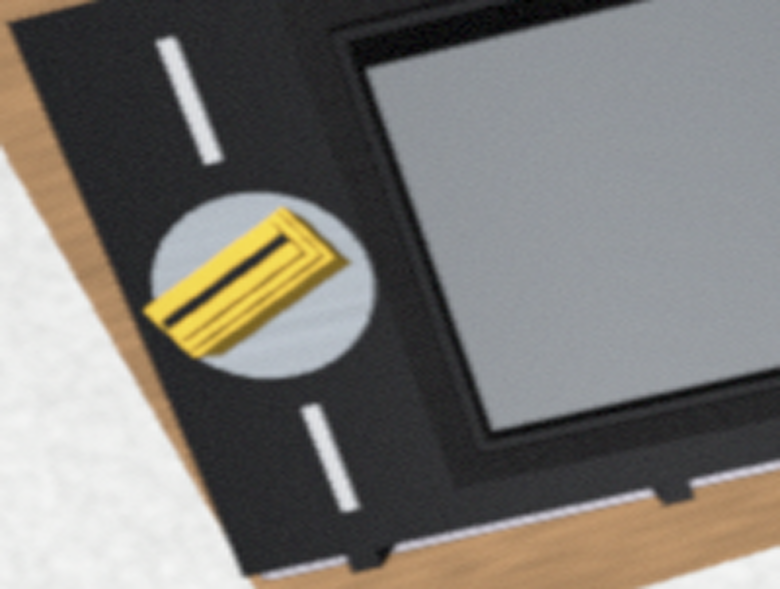

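View pics/w4y.png

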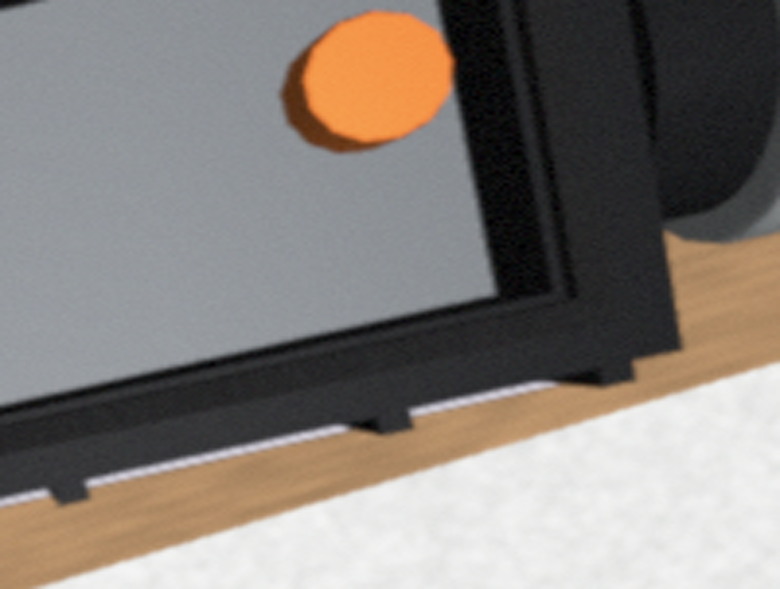

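```bash
cat > lamp.py <<'E'
from h import *
z=np.load('w4.npz');im={'extrinsics':z['E'],'camera_matrix':z['K']}
from scipy.optimize import least_squares
obs=[((-60,42,44),(238.6,21.9)),((-60,-42,44),(271.2,139.4)),((60,-42,44),(427.4,95.8)),((-96,-60,70),(208.3,185.5)),((96,-60,70),(474.9,111.9)),((-96,60,70),(147.6,6.5)),((-88,0,70),(212.4,91.9))]
def W(p,q):
    c,s=np.cos(p[2]),np.sin(p[2]); return np.array([p[0]+c*q[0]-s*q[1],p[1]+s*q[0]+c*q[1],q[2]])
f=lambda p:np.concatenate([proj(im,W(p,q))-u for q,u in obs])
r=least_squares(f,[565,-39,-.12],loss='soft_l1')
p=r.x;print(p,np.degrees(p[2]));print(f(p).reshape(-1,2).round(1).tolist())
print('stud',W(p,(-88,0,70)))
a=ray(im,(188.1,103.9),102);b=ray(im,(218.6,76.5),102);print('slot',a,b,(a+b)/2,np.degrees(np.arctan2(*(b-a)[1::-1])))
for u in ((187.8,12.6),(199.6,52.6),(224.7,130.6),(234.2,164.8)): print(ray(im,u,70))
a=ray(im,(187.8,12.6),70);b=ray(im,(234.2,164.8),70);print('white dir',np.degrees(np.arctan2(*(a-b)[1::-1])))
print('puck0',ray(im,(397.5,24.5),62))
E
python3 lamp.py
```

```text
[ 5.63577884e+02 -3.91243754e+01 -1.17989186e-01] -6.760282402757464
[[-1.0, 0.7], [-2.0, 1.0], [-1.3, 2.6], [17.7, -4.1], [22.1, -1.3], [22.1, -7.1], [-1.4, 1.2]]
stud [476.18971777 -28.76540143  70.        ]
slot [466.01998286 -32.30908743 102.        ] [489.13627057 -24.97744892 102.        ] [477.57812672 -28.64326817 102.        ] 17.597117678937266
[482.64432066  20.8424556   70.        ]
[479.67640449  -3.17700554  70.        ]
[474.72847467 -54.58133085  70.        ]
[471.38760828 -78.62668172  70.        ]
white dir 83.54342707474076
puck0 [606.87074082 -33.83002878  62.        ]
```

```bash
python3 - <<'E'
from h import *
plan(525,-34.4,80,-66.6)
E
```

```text
from [ 490.  -125.   130.2  -21.6] T [-0.002 -0.194  0.1  ] tw 1.0 rows>= 1.7498638642667594 4.20769198185031
```

Emit:
{"api": "send_rows", "payload": {
  "twist": [
    [0,0,1],
    [0,0,1],
    [0,0,1],
    [0,0,1],
    [0,0,1],
    [0,0,1]
  ],
  "translation": [
    [-0.002,-0.194,0],
    [-0.002,-0.194,0.05],
    [-0.002,-0.194,0.1],
    [-0.002,-0.194,0.1],
    [-0.002,-0.194,0.1],
    [-0.002,-0.194,0.1]
  ],
  "jaw": [0.2,0.2,0.2,0.2,0.2,0.2]
}}

```text
clock: 7.45
tool_pos: [524.3, -35.1, 79.7]
tool_rot: [0.836, -0.549, -0.0, 0.0]
wrist_force: [-0.2, -0.1, -0.2]
grip_width: 0.269
```

```bash
python3 - <<'E'
from h import *
commit([-0.002,-0.194,0.1],1)
plan(525,-34.4,10,-96.6)
E
```

```text
cmd [524.7 -34.4  80.2 -66.6] meas [524.3 -35.1  79.7] yaw -66.61 tilt [-0.001  0.    -1.   ] F [-0.2 -0.1 -0.2] w 0.269 t 7.45
from [524.7 -34.4  80.2 -66.6] T [ 0.    -0.001  0.14 ] tw 0.667 rows>= 1.1237693916500244 2.805822822971806
```

Emit:
{"api": "send_rows", "payload": {
  "twist": [
    [0,0,0.667],
    [0,0,0.667],
    [0,0,0.667],
    [0,0,0.667],
    [0,0,0.667],
    [0,0,0.667],
    [0,0,0.667]
  ],
  "translation": [
    [0,-0.001,0],
    [0,-0.001,0],
    [0,-0.001,0.03],
    [0,-0.001,0.08],
    [0,-0.001,0.12],
    [0,-0.001,0.14],
    [0,-0.001,0.14]
  ],
  "jaw": [0.2,0.2,0.2,0.2,0.2,0.2,0.2]
}}

```text
clock: 8.32
tool_pos: [524.9, -34.6, 9.9]
tool_rot: [-0.665, 0.746, 0.0, -0.0]
wrist_force: [-0.6, -0.3, -0.6]
grip_width: 0.269
```

```bash
python3 - <<'E'
from h import *
commit([0,-0.001,0.14],.667)
E
```

```text
cmd [525.2 -34.2  10.2 -96.6] meas [524.9 -34.6   9.9] yaw -96.57 tilt [-0.001  0.    -1.   ] F [-0.6 -0.3 -0.6] w 0.269 t 8.325
```

Emit:
{"api": "send_rows", "payload": {
  "twist": [
    [0,0,0],
    [0,0,0],
    [0,0,0],
    [0,0,0],
    [0,0,0],
    [0,0,0]
  ],
  "translation": [
    [0,0,0.001],
    [0,0,0.001],
    [0,0,0.001],
    [0,0,-0.08],
    [0,0,-0.18],
    [0,0,-0.2]
  ],
  "jaw": [0.4,0.4,0.4,0.4,0.4,0.4]
}}

```text
clock: 9.07
tool_pos: [528.1, -34.7, 114.8]
tool_rot: [-0.665, 0.747, -0.003, 0.002]
wrist_force: [0.6, -0.7, 0.3]
grip_width: 0.4
```

```bash
python3 - <<'E'
from h import *
commit([0,0,-0.2],0)
snap('wrist','w5.png')
plan(517.5,-300.5,80,-66.6)
E
```

```text
cmd [525.2 -34.2 110.2 -96.6] meas [528.1 -34.7 114.8] yaw -96.58 tilt [ 0.007 -0.001 -1.   ] F [ 0.6 -0.7  0.3] w 0.4 t 9.075
from [525.2 -34.2 110.2 -96.6] T [ 0.531 -0.046  0.06 ] tw -0.667 rows>= 4.289240805809138 2.8030556817010917
```

View pics/w5.png

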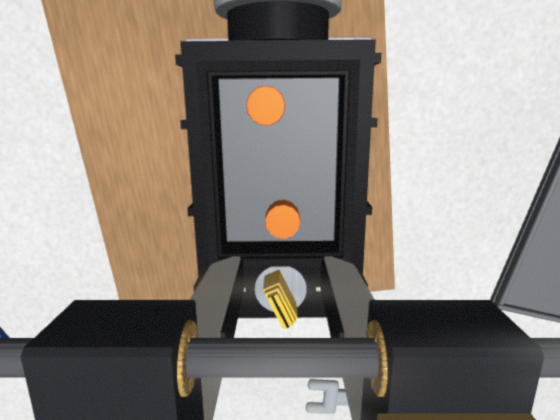

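```bash
python3 - <<'E'
from h import *
plan(517.8,-300.5,60,-51.6)
E
```

```text
from [525.2 -34.2 110.2 -96.6] T [ 0.531 -0.046  0.1  ] tw -1.0 rows>= 4.336869525798511 4.204924840579596
```

Emit:
{"api": "send_rows", "payload": {
  "twist": [
    [0,0,-1],
    [0,0,-1],
    [0,0,-1],
    [0,0,-1],
    [0,0,-1],
    [0,0,-1],
    [0,0,-1]
  ],
  "translation": [
    [0.531,-0.046,0],
    [0.531,-0.046,0],
    [0.531,-0.046,0.1],
    [0.531,-0.046,0.1],
    [0.531,-0.046,0.1],
    [0.531,-0.046,0.1],
    [0.531,-0.046,0.1]
  ],
  "jaw": [0.45,0.45,0.45,0.45,0.45,0.45,0.45]
}}

```text
clock: 10.0
tool_pos: [516.9, -299.6, 59.1]
tool_rot: [0.9, -0.436, -0.001, -0.0]
wrist_force: [0.6, 0.5, -0.5]
grip_width: 0.452
```

```bash
python3 - <<'E'
from h import *
commit([0.531,-0.046,0.1],-1)
plan(517.8,-300.5,-29.8,-21.6)
E
```

```text
cmd [ 517.5 -300.6   60.2  -51.6] meas [ 516.9 -299.6   59.1] yaw -51.67 tilt [-0.001  0.002 -1.   ] F [ 0.6  0.5 -0.5] w 0.452 t 10.0
from [ 517.5 -300.6   60.2  -51.6] T [ 0.    -0.001  0.18 ] tw -0.667 rows>= 1.4405674509337731 2.8030556817010908
```

Emit:
{"api": "send_rows", "payload": {
  "twist": [
    [0,0,-0.667],
    [0,0,-0.667],
    [0,0,-0.667],
    [0,0,-0.667],
    [0,0,-0.667],
    [0,0,-0.667],
    [0,0,-0.667],
    [0,0,-0.667],
    [0,0,-0.667],
    [0,0,-0.667],
    [0,0,-0.667],
    [0,0,-0.667]
  ],
  "translation": [
    [0,0,0],
    [0,0,0],
    [0,0,0.04],
    [0,0,0.1],
    [0,0,0.15],
    [0,0,0.18],
    [0,0,0.18],
    [0,0,0.18],
    [0,0,0.18],
    [0,0,0.18],
    [0,0,0.1],
    [0,0,0]
  ],
  "jaw": [0.45,0.45,0.45,0.45,0.45,0.45,0.45,0.2,0.2,0.2,0.2,0.2]
}}

```text
clock: 11.5
tool_pos: [516.3, -299.9, 59.9]
tool_rot: [0.982, -0.187, -0.001, -0.001]
wrist_force: [0.8, -0.3, 0.5]
grip_width: 0.267
```

```bash
python3 - <<'E'
from h import *
commit([0,0,0],-.667)
snap('wrist','w6.png')
plan(557.5,-38.2,100,-66.6)
E
```

```text
cmd [ 517.5 -300.6   60.2  -21.6] meas [ 516.3 -299.9   59.9] yaw -21.59 tilt [-0.003  0.002 -1.   ] F [ 0.8 -0.3  0.5] w 0.267 t 11.5
from [ 517.5 -300.6   60.2  -21.6] T [-0.119 -0.517 -0.08 ] tw 1.0 rows>= 4.294643871159682 4.20769198185031
```

View pics/w6.png

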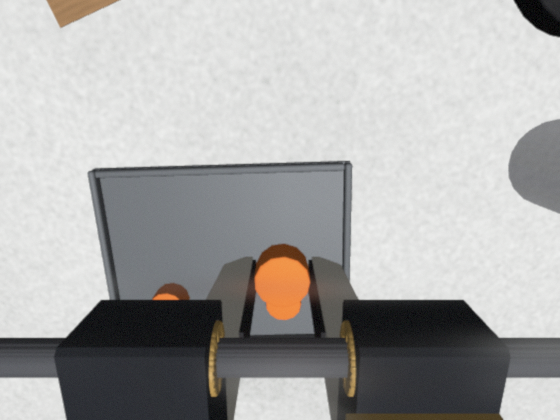

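Emit:
{"api": "send_rows", "payload": {
  "twist": [
    [0,0,1],
    [0,0,1],
    [0,0,1],
    [0,0,1],
    [0,0,1],
    [0,0,1],
    [0,0,1]
  ],
  "translation": [
    [-0.05,-0.2,-0.08],
    [-0.117,-0.517,-0.08],
    [-0.117,-0.517,-0.08],
    [-0.117,-0.517,-0.08],
    [-0.117,-0.517,-0.08],
    [-0.117,-0.517,-0.08],
    [-0.117,-0.517,-0.08]
  ],
  "jaw": [0.2,0.2,0.2,0.2,0.2,0.2,0.2]
}}

```text
clock: 12.42
tool_pos: [558.2, -39.3, 100.2]
tool_rot: [0.836, -0.548, 0.0, 0.0]
wrist_force: [-0.0, -0.6, -0.8]
grip_width: 0.271
```

```bash
python3 - <<'E'
from h import *
commit([-0.117,-0.517,-0.08],1)
plan(558.6,-38.3,10,-96.6)
E
```

```text
cmd [558.2 -38.7 100.2 -66.6] meas [558.2 -39.3 100.2] yaw -66.51 tilt [ 0. -0. -1.] F [-0.  -0.6 -0.8] w 0.271 t 12.425
from [558.2 -38.7 100.2 -66.6] T [-0.    -0.001  0.18 ] tw 0.667 rows>= 1.443790109657017 2.805822822971806
```

Emit:
{"api": "send_rows", "payload": {
  "twist": [
    [0,0,0.667],
    [0,0,0.667],
    [0,0,0.667],
    [0,0,0.667],
    [0,0,0.667],
    [0,0,0.667],
    [0,0,0.667],
    [0,0,0.667],
    [0,0,0.667],
    [0,0,0.667],
    [0,0,0.667],
    [0,0,0.667]
  ],
  "translation": [
    [0,-0.001,0],
    [0,-0.001,0],
    [0,-0.001,0.05],
    [0,-0.001,0.12],
    [0,-0.001,0.16],
    [0,-0.001,0.18],
    [0,-0.001,0.18],
    [0,-0.001,0.18],
    [0,-0.001,0.18],
    [0,-0.001,0.1],
    [0,-0.001,0.0],
    [0,-0.001,-0.04]
  ],
  "jaw": [0.2,0.2,0.2,0.2,0.2,0.2,0.2,0.4,0.4,0.4,0.4,0.4]
}}

```text
clock: 13.92
tool_pos: [561.0, -38.8, 124.5]
tool_rot: [-0.665, 0.747, -0.002, 0.002]
wrist_force: [-0.2, -0.1, 0.2]
grip_width: 0.399
```

```bash
python3 - <<'E'
from h import *
commit([0,-0.001,-0.04],.667)
snap('wrist','w7.png')
E
```

```text
cmd [558.7 -38.5 120.2 -96.6] meas [561.  -38.8 124.5] yaw -96.58 tilt [ 0.006 -0.001 -1.   ] F [-0.2 -0.1  0.2] w 0.399 t 13.925
```

View pics/w7.png

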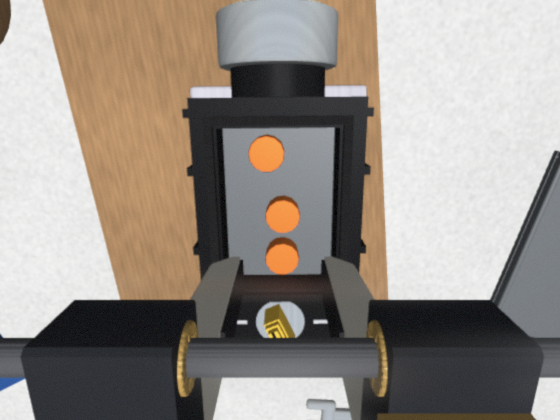

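```bash
python3 - <<'E'
from h import *
plan(477,-28.8,40,-72.4)
E
```

```text
from [558.7 -38.5 120.2 -96.6] T [-0.001  0.164  0.16 ] tw -0.538 rows>= 1.838373514360155 2.2609996069347353
```

Emit:
{"api": "send_rows", "payload": {
  "twist": [
    [0,0,-0.538],
    [0,0,-0.538],
    [0,0,-0.538],
    [0,0,-0.538],
    [0,0,-0.538],
    [0,0,-0.538]
  ],
  "translation": [
    [-0.001,0.164,0],
    [-0.001,0.164,0],
    [-0.001,0.164,0.02],
    [-0.001,0.164,0.08],
    [-0.001,0.164,0.08],
    [-0.001,0.164,0.08]
  ],
  "jaw": [0.4,0.4,0.4,0.4,0.4,0.4]
}}

```text
clock: 14.72
tool_pos: [477.1, -28.6, 80.3]
tool_rot: [0.807, -0.59, -0.0, 0.0]
wrist_force: [-0.0, -0.8, 0.8]
grip_width: 0.405
```

```bash
python3 - <<'E'
from h import *
commit([-0.001,.164,0.08],-.538)
snap('wrist','w8.png')
E
```

```text
cmd [477.3 -28.6  80.2 -72.4] meas [477.1 -28.6  80.3] yaw -72.38 tilt [-0.001  0.    -1.   ] F [-0.  -0.8  0.8] w 0.405 t 14.725
```

View pics/w8.png

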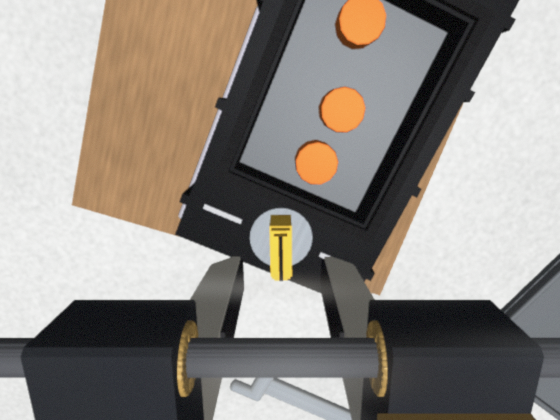

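Emit:
{"api": "send_rows", "payload": {
  "twist": [
    [0,0,0],
    [0,0,0],
    [0,0,0],
    [0,0,0],
    [0,0,0],
    [0,0,0],
    [0,0,0]
  ],
  "translation": [
    [0,0,0.04],
    [0,0,0.08],
    [0,0,0.08],
    [0,0,0.08],
    [0,0,0.08],
    [0,0,0.08],
    [0,0,0.08]
  ],
  "jaw": [0.4,0.4,0.4,0.06,0.06,0.06,0.06]
}}

```text
clock: 15.65
tool_pos: [477.7, -27.7, 41.2]
tool_rot: [0.807, -0.59, -0.0, -0.001]
wrist_force: [-2.0, 5.1, 5.3]
grip_width: 0.121
```

```bash
python3 - <<'E'
from h import *
commit([0,0,0.08],0)
plan(477.3,-28.6,40.2,-39.4)
E
```

```text
cmd [477.3 -28.6  40.2 -72.4] meas [477.7 -27.7  41.2] yaw -72.37 tilt [ 0.001  0.002 -1.   ] F [-2.   5.1  5.3] w 0.121 t 15.65
from [477.3 -28.6  40.2 -72.4] T [-0. -0.  0.] tw -0.733 rows>= 0.0008529257119602781 3.0824949340375407
```

Emit:
{"api": "send_rows", "payload": {
  "twist": [
    [0,0,-0.2],
    [0,0,-0.4],
    [0,0,-0.6],
    [0,0,-0.733],
    [0,0,-0.733]
  ],
  "translation": [
    [-0.002,0,0],
    [-0.002,0,0],
    [-0.002,0,0],
    [-0.002,0,0],
    [-0.002,0,0]
  ],
  "jaw": [0.06,0.06,0.06,0.06,0.06]
}}

```text
clock: 16.27
tool_pos: [477.7, -27.7, 41.2]
tool_rot: [0.941, -0.337, 0.001, -0.0]
wrist_force: [-0.4, 2.1, 4.7]
grip_width: 0.123
```

```bash
python3 - <<'E'
from h import *
commit([-.002,0,0],-.733)
plan(477.3,-28.6,40.2,-6.6)
E
```

```text
cmd [477.  -27.7  40.2 -39.4] meas [477.7 -27.7  41.2] yaw -39.43 tilt [ 0.001 -0.    -1.   ] F [-0.4  2.1  4.7] w 0.123 t 16.275
from [477.  -27.7  40.2 -39.4] T [0.002 0.001 0.   ] tw -0.729 rows>= 0.015881744208502795 3.065205214411372
```

Emit:
{"api": "send_rows", "payload": {
  "twist": [
    [0,0,-0.2],
    [0,0,-0.4],
    [0,0,-0.6],
    [0,0,-0.73],
    [0,0,-0.73],
    [0,0,-0.73]
  ],
  "translation": [
    [0,0,0],
    [0,0,0],
    [0,0,0],
    [0,0,0],
    [0,0,0],
    [0,0,0]
  ],
  "jaw": [0.06,0.06,0.06,0.06,0.06,0.06]
}}

```text
clock: 17.02
tool_pos: [477.7, -27.7, 41.2]
tool_rot: [0.998, -0.059, 0.001, -0.0]
wrist_force: [-0.8, 0.4, 6.0]
grip_width: 0.126
```

```bash
python3 - <<'E'
from h import *
commit([0,0,0],-.73)
snap('wrist','w9.png')
E
```

```text
cmd [477.  -27.7  40.2  -6.5] meas [477.7 -27.7  41.2] yaw -6.71 tilt [ 0.002 -0.    -1.   ] F [-0.8  0.4  6. ] w 0.126 t 17.025
```

View pics/w9.png

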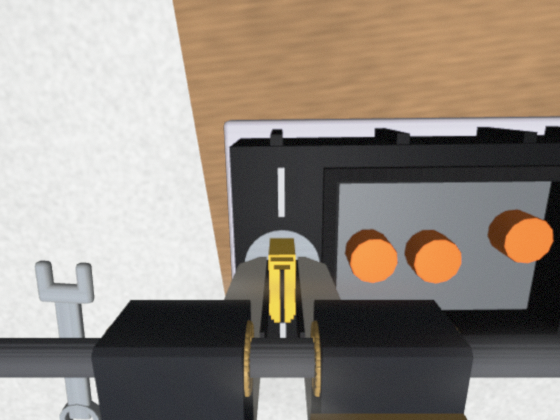

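Emit:
{"api": "send_rows", "payload": {
  "twist": [
    [0,0,0],
    [0,0,0],
    [0,0,0],
    [0,0,0],
    [0,0,-0.5],
    [0,0,-1],
    [0,0,-1],
    [0,0,-1],
    [0,0,-1],
    [0,0,-1]
  ],
  "translation": [
    [0,0,0],
    [0,0,0],
    [0,0,-0.08],
    [0,0,-0.16],
    [0,0,-0.2],
    [0,0,-0.2],
    [0,0,-0.2],
    [0,0,-0.2],
    [0,0,-0.2],
    [0,0,-0.2]
  ],
  "jaw": [0.3,0.3,0.3,0.3,0.3,0.3,0.3,0.3,0.3,0.3]
}}

```text
clock: 18.32
tool_pos: [476.9, -27.6, 140.1]
tool_rot: [0.945, 0.328, -0.0, -0.0]
wrist_force: [-0.0, 0.4, -0.4]
grip_width: 0.299
```

```bash
python3 - <<'E'
from h import *
commit([0,0,-.2],-1)
im=snap('wrist','w10.png')
np.savez('w10.npz',E=im['extrinsics'],K=im['camera_matrix'])
plan(488,334,140,83.4)
E
```

```text
cmd [477.  -27.7 140.2  38.5] meas [476.9 -27.6 140.1] yaw 38.25 tilt [-0.  0. -1.] F [-0.   0.4 -0.4] w 0.299 t 18.325
from [477.  -27.7 140.2  38.5] T [ 0.467 -0.553  0.   ] tw -0.999 rows>= 5.789369696044833 4.200719233102961
```

View pics/w10.png

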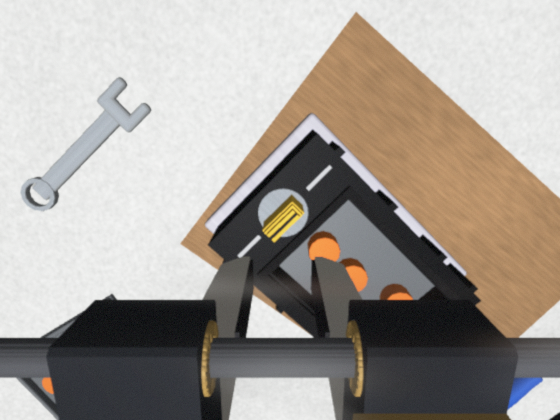

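```bash
python3 - <<'E'
import cv2
a=cv2.imread('pics/w10.png')[155:265,225:345]
cv2.imwrite('pics/w10z.png',cv2.resize(a,None,fx=5,fy=5,interpolation=2))
E
```

```text
(no output)
```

View pics/w10z.png

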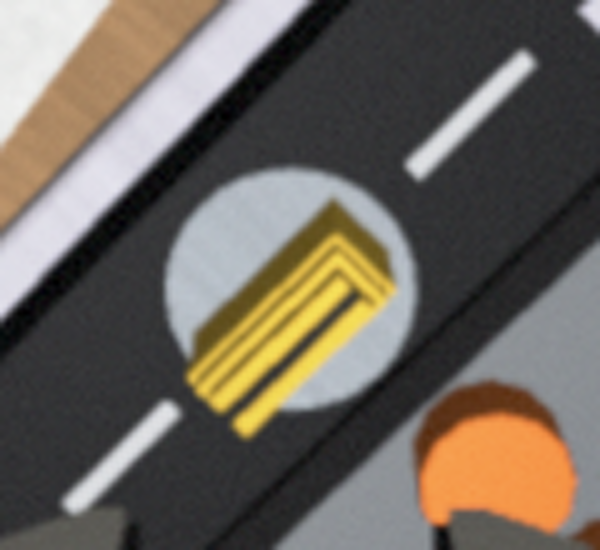

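Emit:
{"api": "send_rows", "payload": {
  "twist": [
    [0,0,-1],
    [0,0,-1],
    [0,0,-1],
    [0,0,-1],
    [0,0,-1],
    [0,0,-1],
    [0,0,-1],
    [0,0,-1]
  ],
  "translation": [
    [0.467,-0.553,0],
    [0.467,-0.553,0],
    [0.467,-0.553,0],
    [0.467,-0.553,0],
    [0.467,-0.553,0],
    [0.467,-0.553,0],
    [0.467,-0.553,0],
    [0.467,-0.553,0]
  ],
  "jaw": [0.5,0.5,0.5,0.5,0.5,0.5,0.5,0.5]
}}

```text
clock: 19.38
tool_pos: [487.7, 333.7, 139.8]
tool_rot: [0.747, 0.665, -0.001, 0.0]
wrist_force: [0.5, -0.2, -0.2]
grip_width: 0.498
```

```bash
python3 - <<'E'
from h import *
commit([.467,-.553,0],-1)
im=snap('wrist','w11.png')
for n in ['cover_handle','cover_slot']:
    print(n,[(round(r['confidence'],2),toworld(im,r['xyz']).round(1)) for r in manip.landmark_of(n,'wrist')[:3]])
np.savez('w11.npz',E=im['extrinsics'],K=im['camera_matrix'])
E
```

```text
cmd [487.9 334.1 140.2  83.5] meas [487.7 333.7 139.8] yaw 83.4 tilt [-0.001 -0.001 -1.   ] F [ 0.5 -0.2 -0.2] w 0.498 t 19.375
cover_handle []
cover_slot [(0.75, array([404.9, 298. ,  -1.6]))]
```

View pics/w11.png

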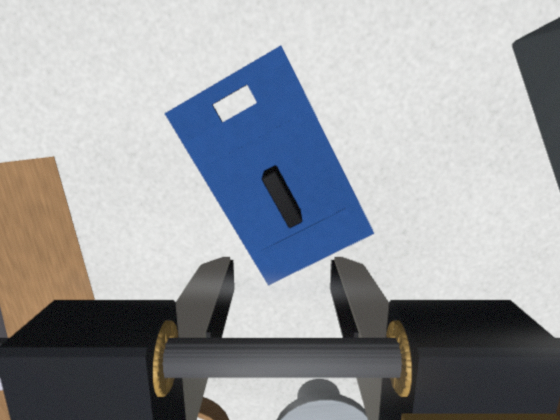

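```bash
python3 - <<'E'
from h import *
z=np.load('w10.npz');im={'extrinsics':z['E'],'camera_matrix':z['K']}
A=lambda a,b:np.degrees(np.arctan2(*(b-a)[1::-1]))
a=ray(im,(240,257),70);b=ray(im,(330,166),70);print('white',a,b,(a+b)/2,A(a,b))
a=ray(im,(273,234.6),102);b=ray(im,(297,213.4),102);print('slot',a,b,(a+b)/2,A(a,b))
a=cv2.imread('pics/w11.png')[30:300,150:390];cv2.imwrite('pics/w11z.png',cv2.resize(a,None,fx=3.2,fy=2.2,interpolation=2))
a=cv2.imread('pics/w11.png')[60:240,200:320];cv2.imwrite('pics/w11y.png',cv2.resize(a,None,fx=3.3,fy=3.3,interpolation=2))
E
```

```text
white [473.15742856 -77.61065996  70.        ] [482.16673533  21.22872946  70.        ] [477.66208194 -28.19096525  70.        ] 84.7918260171167
slot [475.78925104 -37.48744341 102.        ] [479.18330414 -15.5752836  102.        ] [477.48627759 -26.53136351 102.        ] 81.19522090790286
```

View pics/w11y.png

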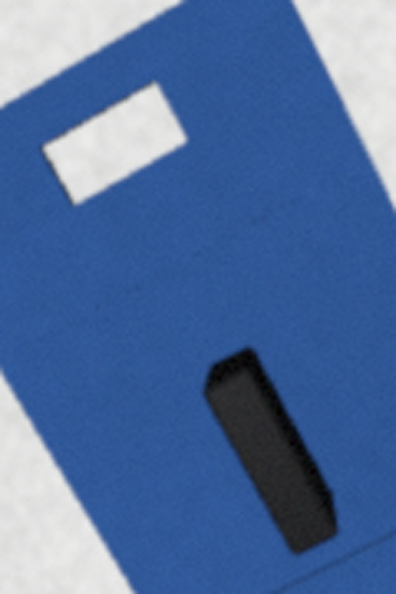

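```bash
cat > fit.py <<'E'
from h import *
from scipy.optimize import least_squares
def W(p,q):
    c,s=np.cos(p[2]),np.sin(p[2]); return np.array([p[0]+c*q[0]-s*q[1],p[1]+s*q[0]+c*q[1],q[2]])
def ld(n):
    z=np.load(n);return {'extrinsics':z['E'],'camera_matrix':z['K']}
if __name__=='__main__':
    im=ld('w11.npz')
    obs=[((-96.5,-17.5,6),(212.7,104.8)),((-96.5,17.5,6),(247,84.8)),((-79.5,17.5,6),(256.7,101.8)),((-79.5,-17.5,6),(223.6,122.1)),
    ((-25,-7,42),(262.7,179.1)),((-25,7,42),(273.6,171.2)),((25,7,42),(301.5,220)),((25,-7,42),(290,227.3))]
    f=lambda p:np.concatenate([proj(im,W(p,q))-u for q,u in obs])
    r=least_squares(f,[488,334,.37]);p=r.x;print(p,np.degrees(p[2]));print(f(p).reshape(-1,2).round(1).tolist())
    i4=ld('w4.npz');i10=ld('w10.npz')
    o4=[((-60,42,44),(238.6,21.9)),((-60,-42,44),(271.2,139.4)),((60,-42,44),(427.4,95.8))]
    wl4=[(187.8,12.6),(199.6,52.6),(224.7,130.6),(234.2,164.8)]
    wl10=[(240,257),(330,166)]
    def g(p,d=True):
        e=[proj(i4,W(p,q))-u for q,u in o4]+[proj(i4,W(p,(-88,s,70)))-u for s,u in zip((50,p[3],-p[3],-50),wl4) ]
        return np.concatenate(e)
    r=least_squares(g,[564,-39,-.11,25]);p=r.x;print(p,np.degrees(p[2]));print(g(p).reshape(-1,2).round(1).tolist());print(W(p,(-88,0,70)))
E
python3 fit.py
```

```text
[4.84763567e+02 3.33825611e+02 3.79776723e-01] 21.759603412958324
[[-0.7, -0.6], [0.1, -0.9], [0.2, 0.4], [-1.5, -0.1], [-2.1, -1.0], [2.1, -1.2], [2.5, 1.9], [-0.6, 2.0]]
[ 5.64666936e+02 -3.83596253e+01 -1.08017292e-01  2.58232166e+01] -6.188934936956202
[[-0.3, 0.0], [-0.3, 0.1], [0.3, 0.1], [-0.1, 0.1], [0.4, -0.1], [-0.5, 0.1], [0.5, -0.3]]
[477.17981787 -28.87257753  70.        ]
```

```bash
python3 - <<'E'
from h import *
plan(485.2,333.8,-30,111.8)
E
```

```text
from [487.9 334.1 140.2  83.5] T [-0.001 -0.005  0.34 ] tw -0.63 rows>= 2.7241003463812965 2.6493173639440815
```

Emit:
{"api": "send_rows", "payload": {
  "twist": [
    [0,0,-0.63],
    [0,0,-0.63],
    [0,0,-0.63],
    [0,0,-0.63],
    [0,0,-0.63],
    [0,0,-0.63],
    [0,0,-0.63]
  ],
  "translation": [
    [-0.001,-0.005,0.06],
    [-0.001,-0.005,0.12],
    [-0.001,-0.005,0.16],
    [-0.001,-0.005,0.22],
    [-0.001,-0.005,0.25],
    [-0.001,-0.005,0.25],
    [-0.001,-0.005,0.25]
  ],
  "jaw": [0.5,0.5,0.5,0.5,0.5,0.5,0.5]
}}

```text
clock: 20.4
tool_pos: [486.3, 334.1, 16.6]
tool_rot: [0.561, 0.828, 0.001, 0.0]
wrist_force: [0.0, 0.6, 0.3]
grip_width: 0.501
```

```bash
python3 - <<'E'
from h import *
commit([-.001,-.005,.25],-.63)
im=snap('wrist','w12.png');np.savez('w12.npz',E=im['extrinsics'],K=im['camera_matrix'])
E
```

```text
cmd [485.3 333.9  15.2 111.8] meas [486.3 334.1  16.6] yaw 111.77 tilt [ 0.002  0.001 -1.   ] F [0.  0.6 0.3] w 0.501 t 20.4
```

View pics/w12.png

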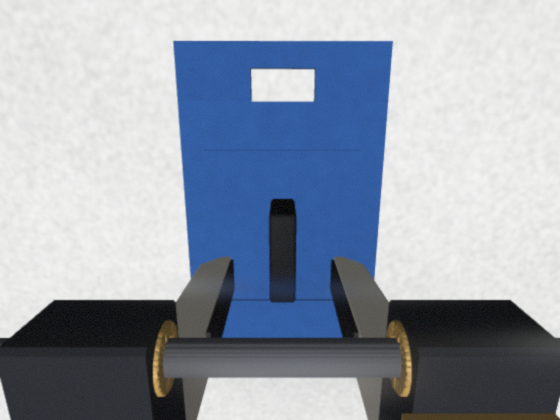

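```bash
python3 - <<'E'
from h import *
im={k:v for k,v in zip(('extrinsics','camera_matrix'),[np.load('w12.npz')[x] for x in 'EK'])}
q=[ray(im,u,6) for u in ((251,69),(314,69),(315,101),(252,101))];s=np.mean(q,0);a=np.radians(21.8)
print(s, s[:2]+88*np.array([np.cos(a),np.sin(a)]), np.linalg.norm(q[0]-q[1]),np.linalg.norm(q[1]-q[2]), np.degrees(np.arctan2(*(q[1]-q[0])[1::-1])))
for u in ((283,208),(283,301)): print(ray(im,u,42))
print(manip.observe()['tool_pos'])
E
```

```text
[403.24379988 301.01924639   6.        ] [484.95055265 333.69961592] 33.77912795876624 16.445906277700054 111.83284851579423
[458.21759578 322.96019567  42.        ]
[505.9510931  342.13019838  42.        ]
[486.47515113 334.27988709  16.85019762]
```

Good: well centred. Descend and grip.

Emit:
{"api": "send_rows", "payload": {
  "twist": [
    [0,0,0],
    [0,0,0],
    [0,0,0],
    [0,0,0],
    [0,0,0],
    [0,0,0],
    [0,0,0],
    [0,0,0]
  ],
  "translation": [
    [0,0,0.04],
    [0,0,0.07],
    [0,0,0.09],
    [0,0,0.09],
    [0,0,0.09],
    [0,0,0.09],
    [0,0,0.09],
    [0,0,0.09]
  ],
  "jaw": [0.5,0.5,0.5,0.5,0.05,0.05,0.05,0.05]
}}

```text
clock: 21.45
tool_pos: [485.6, 334.0, -29.4]
tool_rot: [0.561, 0.828, 0.0, 0.0]
wrist_force: [0.5, 0.3, 1.4]
grip_width: 0.149
```

```bash
python3 - <<'E'
from h import *
commit([0,0,.09],0)
E
```

```text
cmd [485.3 333.9 -29.8 111.8] meas [485.6 334.  -29.4] yaw 111.8 tilt [ 0.001  0.    -1.   ] F [0.5 0.3 1.4] w 0.149 t 21.45
```

Emit:
{"api": "send_rows", "payload": {
  "twist": [
    [0,0,0],
    [0,0,0],
    [0,0,0],
    [0,0,0],
    [0,0,0]
  ],
  "translation": [
    [0,0,-0.04],
    [0,0,-0.1],
    [0,0,-0.2],
    [0,0,-0.26],
    [0,0,-0.26]
  ],
  "jaw": [0.05,0.05,0.05,0.05,0.05]
}}

```text
clock: 22.08
tool_pos: [487.8, 335.3, 104.9]
tool_rot: [0.561, 0.828, 0.003, 0.002]
wrist_force: [0.2, -0.5, -2.1]
grip_width: 0.148
```

```bash
python3 - <<'E'
from h import *
commit([0,0,-.26],0)
snap('wrist','w13.png')
plan(565,-38,100,83.8)
E
```

```text
cmd [485.3 333.9 100.2 111.8] meas [487.8 335.3 104.9] yaw 111.8 tilt [ 0.006  0.004 -1.   ] F [ 0.2 -0.5 -2.1] w 0.148 t 22.075
from [485.3 333.9 100.2 111.8] T [-0.75  -0.128  0.   ] tw 0.622 rows>= 6.084767813461716 2.6170377762428343
```

View pics/w13.png

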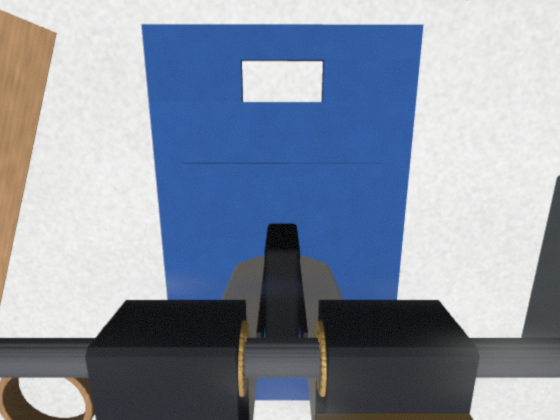

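Emit:
{"api": "send_rows", "payload": {
  "twist": [
    [0,0,0.1],
    [0,0,0.2],
    [0,0,0.3],
    [0,0,0.4],
    [0,0,0.5],
    [0,0,0.6],
    [0,0,0.622],
    [0,0,0.622],
    [0,0,0.622],
    [0,0,0.622],
    [0,0,0.622]
  ],
  "translation": [
    [-0.06,-0.01,0],
    [-0.16,-0.03,0],
    [-0.26,-0.05,0],
    [-0.36,-0.06,0],
    [-0.46,-0.08,0],
    [-0.56,-0.1,0],
    [-0.65,-0.11,0],
    [-0.72,-0.128,0],
    [-0.75,-0.128,0],
    [-0.75,-0.128,0],
    [-0.75,-0.128,0]
  ],
  "jaw": [0.05,0.05,0.05,0.05,0.05,0.05,0.05,0.05,0.05,0.05,0.05]
}}

```text
clock: 23.5
tool_pos: [564.7, -36.7, 99.6]
tool_rot: [0.744, 0.668, -0.0, -0.001]
wrist_force: [-0.2, 0.2, -1.5]
grip_width: 0.148
```

```bash
python3 - <<'E'
from h import *
commit([-.75,-.128,0],.622)
im=snap('wrist','w14.png');np.savez('w14.npz',E=im['extrinsics'],K=im['camera_matrix'])
E
```

```text
cmd [565.2 -38.1 100.2  83.8] meas [564.7 -36.7  99.6] yaw 83.86 tilt [-0.001  0.001 -1.   ] F [-0.2  0.2 -1.5] w 0.148 t 23.5
```

View pics/w14.png

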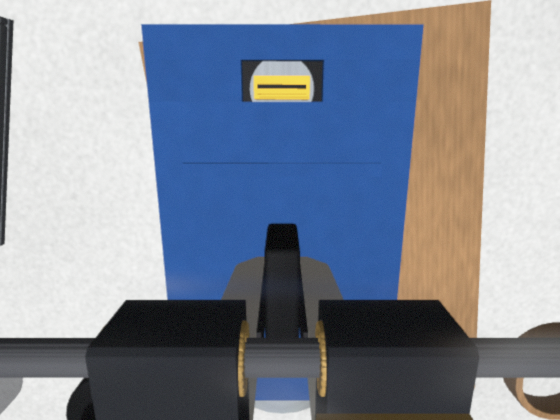

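```bash
python3 - <<'E'
from h import *
a=cv2.imread('pics/w14.png')[50:120,230:335];cv2.imwrite('pics/w14z.png',cv2.resize(a,None,fx=7,fy=7,interpolation=2))
E
```

```text
(no output)
```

View pics/w14z.png

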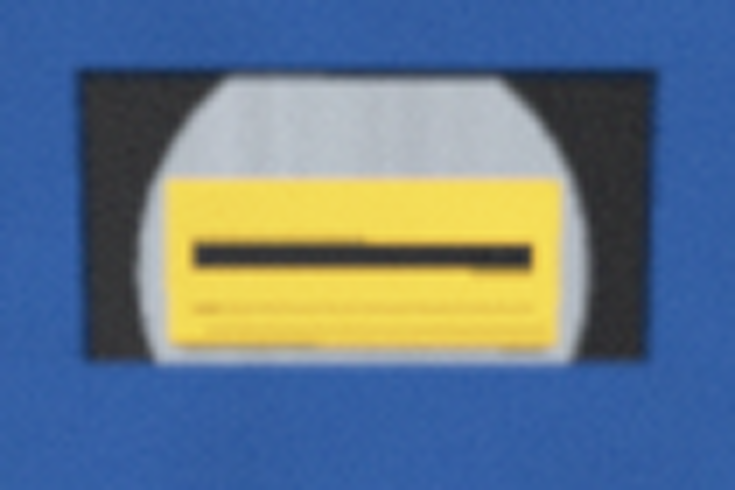

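```bash
python3 - <<'E'
from h import *
from fit import ld
im=ld('w14.npz')
zz=99.6+29.6+6
q=[ray(im,(230+u/7,50+v/7),zz) for u,v in ((80,70),(655,70),(650,360),(87,360))]
s=np.mean(q,0);print(s,np.linalg.norm(q[0]-q[1]),np.linalg.norm(q[1]-q[2]))
w=ray(im,(281.6,86.6),102);print(w); d=yawR(83.8).T@(w-s);print('wing-slot in tool axes',d)
E
```

```text
[476.6507188  -27.87523548 135.2       ] 34.42802683543985 16.62335861661336
[477.30996569 -28.35975829 102.        ]
wing-slot in tool axes [-0.41049058  0.70771909 33.2       ]
```

Emit:
{"api": "send_rows", "payload": {
  "twist": [
    [0,0,0],
    [0,0,0],
    [0,0,0],
    [0,0,0],
    [0,0,0],
    [0,0,0]
  ],
  "translation": [
    [0,0.001,0.02],
    [0,0.001,0.04],
    [0,0.001,0.06],
    [0,0.001,0.08],
    [0,0.001,0.08],
    [0,0.001,0.08]
  ],
  "jaw": [0.05,0.05,0.05,0.05,0.05,0.05]
}}

```text
clock: 24.3
tool_pos: [565.8, -38.2, 60.4]
tool_rot: [0.744, 0.668, 0.0, 0.0]
wrist_force: [-0.1, 0.6, -1.6]
grip_width: 0.147
```

```bash
python3 - <<'E'
from h import *
commit([0,.001,.08],0)
im=snap('wrist','w15.png')
a=im['color'][30:150,200:365];cv2.imwrite('pics/w15z.png',cv2.resize(a,None,fx=4.5,fy=4.5,interpolation=2))
E
```

```text
cmd [565.7 -38.1  60.2  83.8] meas [565.8 -38.2  60.4] yaw 83.81 tilt [ 0.  0. -1.] F [-0.1  0.6 -1.6] w 0.147 t 24.3
```

View pics/w15z.png

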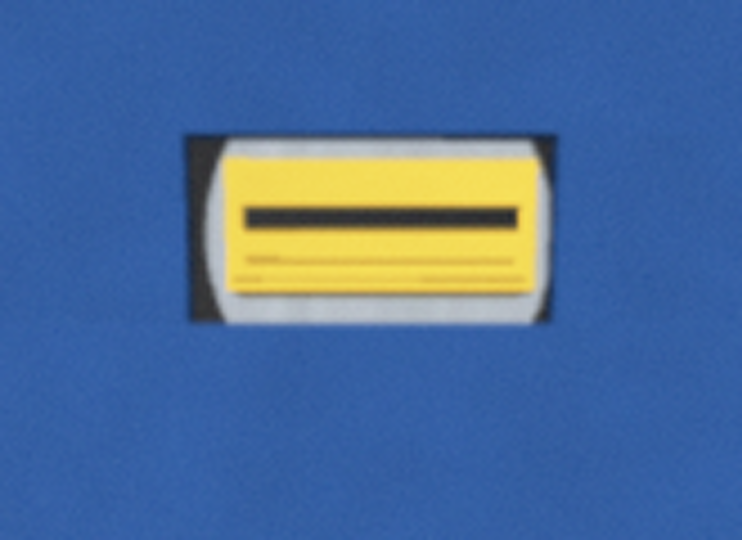

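```bash
python3 - <<'E'
from h import *
im=manip.get_image('wrist')
zz=60.3+29.7+6
q=[ray(im,(200+u/4.5,30+v/4.5),zz) for u,v in ((187,135),(556,135),(551,322),(190,322))]
s=np.mean(q,0)
w=ray(im,(200+381/4.5,30+218/4.5),102);print(w,s); d=yawR(83.8).T@(w-s);print('wing-slot in tool axes',d)
E
```

```text
[477.43313927 -28.34272811 102.        ] [478.00786513 -29.31104992  96.        ]
wing-slot in tool axes [ 0.90058804 -0.6759424  -6.        ]
```

Emit:
{"api": "send_rows", "payload": {
  "twist": [
    [0,0,0],
    [0,0,0],
    [0,0,0],
    [0,0,0],
    [0,0,0]
  ],
  "translation": [
    [0.002,-0.001,0],
    [0.002,-0.001,0.01],
    [0.002,-0.001,0.02],
    [0.002,-0.001,0.026],
    [0.002,-0.001,0.026]
  ],
  "jaw": [0.05,0.05,0.05,0.05,0.05]
}}

```text
clock: 25.02
tool_pos: [564.9, -37.0, 46.6]
tool_rot: [0.744, 0.668, -0.0, -0.0]
wrist_force: [0.9, 0.4, -2.4]
grip_width: 0.15
```

```bash
python3 - <<'E'
from h import *
commit([.002,-.001,.026],0)
im=snap('wrist','w16.png')
a=im['color'][20:140,200:365];cv2.imwrite('pics/w16z.png',cv2.resize(a,None,fx=4.5,fy=4.5,interpolation=2))
E
```

```text
cmd [565.3 -37.1  47.2  83.8] meas [564.9 -37.   46.6] yaw 83.81 tilt [-0.001  0.    -1.   ] F [ 0.9  0.4 -2.4] w 0.15 t 25.025
```

View pics/w16z.png

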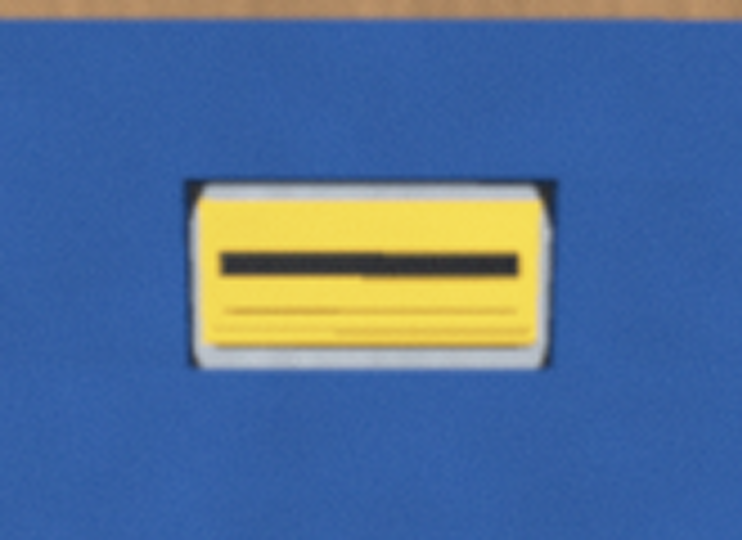

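Emit:
{"api": "send_rows", "payload": {
  "twist": [
    [0,0,0],
    [0,0,0],
    [0,0,0],
    [0,0,0],
    [0,0,0]
  ],
  "translation": [
    [0,0,0.004],
    [0,0,0.008],
    [0,0,0.012],
    [0,0,0.014],
    [0,0,0.014]
  ],
  "jaw": [0.05,0.05,0.05,0.05,0.05]
}}

```text
clock: 25.7
tool_pos: [565.7, -37.1, 41.2]
tool_rot: [0.744, 0.668, 0.0, 0.0]
wrist_force: [-3.8, 0.2, 8.2]
grip_width: 0.148
```

```bash
python3 - <<'E'
from h import *
commit([0,0,.014],0)
E
```

```text
cmd [565.3 -37.1  40.2  83.8] meas [565.7 -37.1  41.2] yaw 83.81 tilt [ 0.001 -0.    -1.   ] F [-3.8  0.2  8.2] w 0.148 t 25.7
```

Emit:
{"api": "send_rows", "payload": {
  "twist": [
    [0,0,0],
    [0,0,0],
    [0,0,0],
    [0,0,0]
  ],
  "translation": [
    [0,-0.001,0.003],
    [0,-0.001,0.006],
    [0,-0.001,0.008],
    [0,-0.001,0.008]
  ],
  "jaw": [0.05,0.05,0.05,0.05]
}}

```text
clock: 26.2
tool_pos: [565.9, -37.2, 40.6]
tool_rot: [0.744, 0.668, 0.001, 0.001]
wrist_force: [-17.1, 1.9, 31.2]
grip_width: 0.152
```

```bash
python3 - <<'E'
from h import *
commit([0,-0.001,.008],0)
print(manip.observe()['torque'])
for n,(x0,y0) in (('scene',(215,160)),('side',(180,140))):
    im=snap(n,'f_%s0.png'%n);a=im['color'][y0:y0+120,x0:x0+150];cv2.imwrite('pics/f_%s.png'%n,cv2.resize(a,None,fx=5,fy=5,interpolation=2))
im=snap('wrist','w17.png')
E
```

```text
cmd [564.8 -37.   36.2  83.8] meas [565.9 -37.2  40.6] yaw 83.82 tilt [ 0.002 -0.    -1.   ] F [-17.1   1.9  31.2] w 0.152 t 26.2
[4.18547865e-01 2.67825277e+00 9.87839648e-04]
```

View pics/f_scene.png

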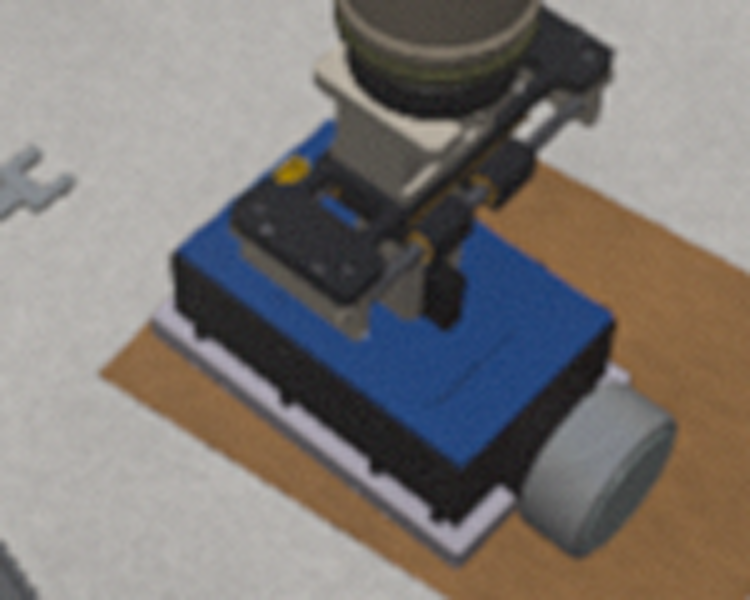

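View pics/f_side.png

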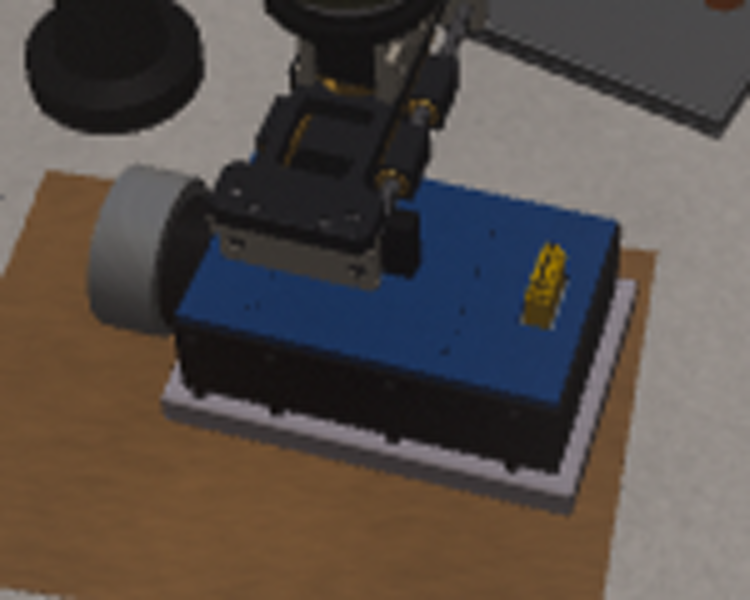

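View pics/w17.png

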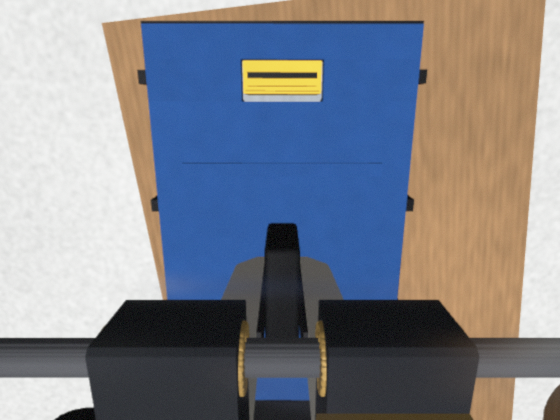

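Emit:
{"api": "send_rows", "payload": {
  "twist": [
    [0,0,0],
    [0,0,0],
    [0,0,0],
    [0,0,0]
  ],
  "translation": [
    [0,-0.002,-0.001],
    [0,-0.002,-0.002],
    [0,-0.002,-0.002],
    [0,-0.002,-0.002]
  ],
  "jaw": [0.05,0.05,0.05,0.05]
}}

```text
clock: 26.85
tool_pos: [566.0, -37.2, 40.6]
tool_rot: [0.744, 0.668, 0.001, 0.002]
wrist_force: [-6.4, 1.8, 19.5]
grip_width: 0.151
```

```bash
python3 - <<'E'
from h import *
commit([0,-0.002,-.002],0)
print(manip.observe()['torque'])
im=snap('wrist','w18.png')
a=im['color'][10:250,130:435];cv2.imwrite('pics/w18z.png',cv2.resize(a,None,fx=2.5,fy=2.5,interpolation=2))
im=manip.get_image('side')
c=np.array([564.8,-38]);t=np.radians(-6.2);Rr=np.array([[np.cos(t),-np.sin(t)],[np.sin(t),np.cos(t)]])
a=cv2.resize(im['color'][140:260,180:330],None,fx=5,fy=5,interpolation=2)
for i in (0,1):
  for j in (-58,58):
    for x in (-110.5,77.5):
        u=proj(im,[*(c+Rr@[x,j]),76]); cv2.circle(a,(int((u[0]-180)*5),int((u[1]-140)*5)),3,(0,255,0),-1)
cv2.imwrite('pics/f_side2.png',a)
E
```

```text
cmd [563.8 -36.9  37.2  83.8] meas [566.  -37.2  40.6] yaw 83.82 tilt [ 0.004 -0.001 -1.   ] F [-6.4  1.8 19.5] w 0.151 t 26.85
[0.27978524 1.0440222  0.03957208]
```

View pics/w18z.png

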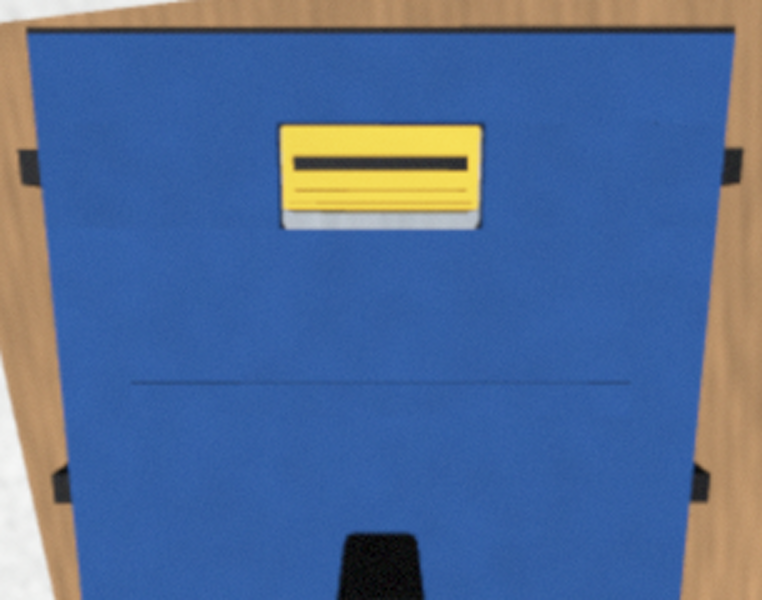

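View pics/f_side2.png

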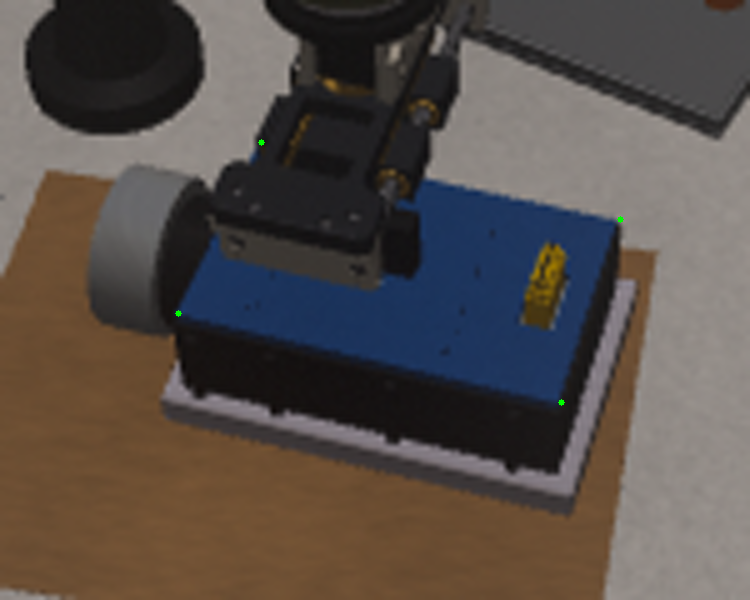

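Emit:
{"api": "send_rows", "payload": {
  "twist": [
    [0,0,0],
    [0,0,0],
    [0,0,0]
  ],
  "translation": [
    [0,-0.001,0.001],
    [0,-0.001,0.001],
    [0,-0.001,0.001]
  ],
  "jaw": [0.05,0.05,0.05]
}}

```text
clock: 27.32
tool_pos: [566.0, -37.2, 40.6]
tool_rot: [0.744, 0.668, 0.002, 0.002]
wrist_force: [-4.3, 1.1, 20.1]
grip_width: 0.143
```

```bash
python3 - <<'E'
from h import *
commit([0,-0.001,.001],0)
print(manip.observe()['torque'])
im=snap('scene','end_scene.png')
im=manip.get_image('side');manip.observe()
print(manip.observe()['wrist_force'],manip.observe()['tool_pos'])
E
```

```text
cmd [563.3 -36.9  36.7  83.8] meas [566.  -37.2  40.6] yaw 83.82 tilt [ 0.005 -0.001 -1.   ] F [-4.3  1.1 20.1] w 0.143 t 27.325
[ 0.25678947  1.02052272 -0.02085799]
[-3.28235339  0.18613556 20.52676497] [566.01259096 -37.21597817  40.56362959]
```

View pics/end_scene.png

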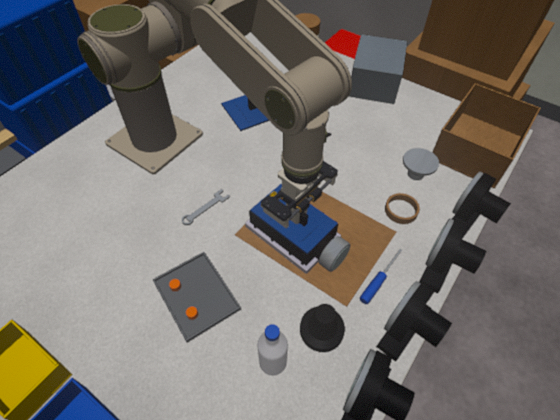

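Emit:
{"api": "send_rows", "payload": {
  "twist": [
    [0,0,0],
    [0,0,0],
    [0,0,0]
  ],
  "translation": [
    [0,0.001,0.001],
    [0,0.001,0.001],
    [0,0.001,0.001]
  ],
  "jaw": [0.05,0.05,0.05]
}}

```text
clock: 27.8
tool_pos: [566.0, -37.2, 40.5]
tool_rot: [0.744, 0.668, 0.001, 0.002]
wrist_force: [-9.4, 1.8, 27.6]
grip_width: 0.152
```

```bash
python3 - <<'E'
from h import *
commit([0,0.001,.001],0)
o=manip.observe();print(o['torque'],o['tool_rot'])
E
```

```text
cmd [563.8 -36.9  36.2  83.8] meas [566.  -37.2  40.5] yaw 83.82 tilt [ 0.004 -0.001 -1.   ] F [-9.4  1.8 27.6] w 0.152 t 27.8
[0.42424277 1.7793523  0.03261419] [0.74418666 0.66796806 0.0013916  0.00171713]
```

```bash
python3 - <<'E'
from h import *
print(manip.close_job()); print(manip.observe()['clock'])
E
```

```text
the job is handed in; nothing more can be done
None
the job is handed in; nothing more can be done
```

I completed the job in the order asked and handed it in at about 28 s, with the arm still gripping and pressing the cover.

- **Pucks:** I added two from the tray to the one already in the well. A wrist picture showed all three lying flat, and the last scene picture shows the other two still in the tray.
- **Fastener:** I turned it to line up with the white lines. The tool's angle while gripping it put it within about 1° of the lines. A direct reading of the slot in one picture came out about 3.5° off, but that method is only good to about 2°.
- **Cover:** I fitted the smaller blue cover handle up, and the wing passed centrally through its slot.
- **Flushness:** I judged this indirectly. The height stopped dropping at 40.5–40.6 mm while the push rose to 27.6 N, against about 11 N for the seal. The cover's corners matched the predicted flush position in the side picture to within a pixel, about 2 mm.

**Checks that disagreed:**
- **Finger length:** The fingers end about 40 mm short of the reported tool point, so the first puck grasp closed above the puck. I measured the offset in the pictures and corrected for it, and that grasp moved nothing.
- **Sideways push:** At the end a push of about 9 N and a tool tilt of 0.004 rad remained. I judged both too small to lift an edge of the cover, but I could not confirm flushness all round directly.

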